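# Sort collars, bearing and ring gauge into their fitted holders

## Robot

A 6-joint arm with a two-finger parallel gripper is mounted at the origin on a cart in front of the work surface, level with it; the furniture and walls round the work are solid. World frame = base frame: x ahead of the robot, y to its left, z up, the work surface at z = 0. Lengths are in mm, angles in rad, forces in N, time in s.
With the tool pointing down it reaches from about 325 to 775 mm from the base axis. Payload 5.5 kg.
Tool frame: the origin (TCP) lies midway between the tips of the shut fingers; the grasp point (between the pads) lies 19 mm behind it (manip.hold_point_z is the distance from the TCP to the grasp point, in mm); z points along the fingers, y is the line along which they close (so a half turn about z gives the same grasp; the last joint's range is limited). The gripper opens to 88 mm and grips with 3 to 60 N. Pads are 20 mm wide; open, the fingers measure 115 mm over their backs; the gripper's body (75 mm by 178 mm) begins 61 mm behind the grasp point.
Start: joints at [1.265, 0.091, 1.231, -0, 1.82, -0.057], TCP at [147.748, 581.538, 222.631] pointing down, gripper open.
Joint ranges: [-2.87, 2.87], [-0.86, 2.18], [0.17, 2.46], [-1.51, 4.65], [0.06, 2.69], [-2.65, 2.65]. Speed limits (rad/s): [2.57, 2.57, 3.01, 3.14, 3.14, 3.14].

## Interface

Orientations are given as [roll, pitch, yaw] about the fixed x, y, z axes, in that order (R = Rz(yaw) Ry(pitch) Rx(roll)).
In Python, from rig import manip, get_image, get_calibration, job gives the robot as it stands. The module is installed in compiled form; this text tells all that it offers.
- The arm moves only by the tool carry_out, never from a script. Its argument "rows" is a list of rows, each an object of numbers: "hand": the opening, from -1 (shut) to 1 (fully open); "x", "y", "z": the shift along the tool's x, y, z in mm; "rx", "ry", "rz": the turn, a rotation vector about the tool's x, y, z in degrees. In form: [{"hand": .., "x": .., "y": .., "z": .., "rx": .., "ry": .., "rz": ..}, ...]. A call has 1 to 5 rows; each row shifts and turns the commanded pose from where the row before left it, along the tool's axes as they then stand; what a row does not reach is not made up. A row lasts 1/12 s, in which the tool goes at most 41.7 mm and 7.16 degrees, less where a joint would pass 70% of its speed; a pose out of reach is approached as far as the arm can. A call is refused whole if a number of a shift passes 41.7 or a number of a turn 7.16, either way. A call with a gripper value outside its range is refused whole. The fingers move at their own pace and stop on an object; "force" is the grip in N (left out, the last holds). Time passes only in rows, so rows that do not move let the fingers close. It gives the time, the measured TCP pose, the force, the opening and the grip force at its end, in the units of the state.
- manip.get_obs(): the state, without advancing time (a new reading comes with each control period).
- get_image(name): name is "scene" or "side" or "wrist"; returns the picture (480x640x3 uint8, red, green, blue); there is no depth.
- get_calibration(name): a dict with "camera_matrix" (3x3 intrinsics, pixels), "position" and "orientation" of the camera in the world. Camera axes: x right, y down, z forward; pixel columns grow to the right and rows downward; lengths in mm; the calibration is good to about 2 mm. A picture is of the moment at which its call begins: read the wrist's pose just before it. get_calibration takes no time and is no camera call; for the wrist camera it gives the pose at the moment of the call.
- job.sign_off(): hands the job in; it is judged then, once.
The state is a dict: "time_s": time; "qpos": joint angles; "qd": joint speeds; "joint_efforts": joint torques, N m; "position": TCP position; "tcp_rot": TCP orientation; "force": force on the tool from outside, world axes, zero at the start; "ft_torque": the same for the moment, N m; "finger_gap": opening from 0.0 (shut) to 1.0 (fully open); "grip_force": force on a finger pad.
Only numpy, scipy, OpenCV 4.12 (cv2) and the standard library are available. Lean on these libraries where they do the work, as an engineer would, in place of code of your own. Each camera call takes 0.05 s, during which the arm holds its last target. There are 200 camera calls.

## Task

Clear the bench by sorting the four loose parts into the holders that fit them: stand one collar upright over each of the two posts of the collar rack, lay the bearing flat in the round pocket, and lay the ring gauge flat over the thick spigot, each fully down on its plate or pocket floor. The collars may go on either post; leave the grease tin and the small dropper bottle standing where they are.

Things in the scene. Friction and masses are not known exactly. Their poses are not given: they have to be found in the camera images.
- collar_a: One of two identical loose turned aluminium collars (short tubes), 41 mm diameter, 41 mm high, open at both ends, with a bore at least 21 mm wide at the bottom, 55 g. It stands upright on the bench, and must stay this way up. Origin: centre of its underside; z up.
- collar_b: One of two identical loose turned aluminium collars (short tubes), 41 mm diameter, 41 mm high, open at both ends, with a bore at least 21 mm wide at the bottom, 55 g. It stands upright on the bench, and must stay this way up. Origin: centre of its underside; z up.
- bearing: A loose ball bearing with dark seals, lying flat on the bench: 32 mm outside diameter, 9 mm high, 20 g. Origin: centre of its underside; z up.
- ring_gauge: A loose steel ring gauge lying flat on the bench, with a dark band round its rim (not the white ring in the toggle clamp): 65 mm outside diameter, 39 mm bore (at least 36 mm clear), 14 mm high, 190 g. Origin: centre of its underside; z up.
- collar_rack: The collar rack: a black plate 140 x 62 mm with two upright steel posts, 80 mm apart. Fixed on short stand-offs; origin: its centre at bench level; plate top 30 mm above. Posts at x = -40 and +40 mm in its frame (x along the long side), y = 0: 12 mm thick, 30 mm high above the plate, top 10 mm tapered, foot ringed by a 17 mm shoulder 2 mm high.
- bearing_nest: The bearing nest: a black plate 70 x 70 mm with one round blind pocket in the middle. Fixed on short stand-offs; origin: its centre at bench level; plate top 30 mm above. The pocket is 41 mm wide with a 2.5 mm chamfer, and 6 mm deep: its floor is 24 mm above the origin. Mind the crates (see grease_tin).
- ring_nest: The ring gauge nest: a black plate 80 x 80 mm with one thick round aluminium spigot in the middle. Fixed on short stand-offs; origin: its centre at bench level; plate top 30 mm above. The spigot is 28 mm in diameter and rises 19 mm above the plate; its top 9 mm tapers to 17 mm. Mind the crates (see grease_tin).
- grease_tin: Bystander: a closed round blue-grey tin, 72 mm diameter, 54 mm high, standing loose left of the left-hand crate. Origin: centre of its underside. Leave it alone. Solid crates stand beside the work: one fills x 0.445 to 0.665 m, y -0.138 to 0.178 m up to z 0.12 m, one fills x below 0.467 m, y below -0.341 m up to z 0.165 m.
- glue_bottle: Bystander: a small brown dropper bottle with a black top, 33 mm diameter, 102 mm high, standing loose at the front of the bench. Origin: centre of its underside. Leave it alone.

How it is judged:
By the outcome, as a careful person would: the job done as asked, in the order asked, and still so for the second after the job is handed in, with the robot touching nothing.
It also fails if it takes over 109 s, if anything falls off the work surface, if the arm or the gripper's body presses on something with over 40 N, if the wrist force passes 120 N, or if a joint passes its speed limit or range.

## Working session

There is one attempt and no reset: what is moved stays moved. The work goes in short steps, Python scripts to look and compute and a tool call to move; the robot and the scene stay as the last step left them, time stands still between calls to the robot, and variables do not carry over. Pictures are saved under pics/ and viewed, at most 14 in all, crops included, and the job is handed in when it is done.

Besides the shell and the picture viewer there is one more tool, called after "Call:" by a JSON object that holds its "name" and its "arguments". carry_out: Moves the arm, as the interface text tells. Its arguments: {"type":"object","properties":{"rows":{"type":"array"},"force":{"type":"number"}},"required":["rows"]}

```bash
mkdir -p pics; ls; python3 - <<'E'
from rig import manip,get_image,get_calibration
import cv2
print(manip.get_obs())
for n in("scene","side","wrist"):
    c=get_calibration(n);print(n,c)
    cv2.imwrite(f"pics/{n}0.png",get_image(n)[:,:,::-1])
E
```

```text
pics
{'time_s': 0.0, 'qpos': array([ 1.26532152e+00,  9.18437043e-02,  1.23189276e+00,  2.41197886e-05,
        1.81978277e+00, -5.67125715e-02]), 'qd': array([-2.08307786e-03,  4.76744294e-05, -1.18244931e-03,  2.89268316e-03,
        4.67287641e-04, -3.79721019e-04]), 'joint_efforts': array([ 2.62940390e-03, -4.46439385e+01, -4.06452620e+01,  6.98552420e-02,
        2.92123051e-02, -1.78143955e-04]), 'position': array([147.63453792, 581.24740996, 221.51206561]), 'tcp_rot': array([-3.13967050e+00, -1.32552510e-04,  2.89283621e+00]), 'force': array([-0.00527206,  0.55934257,  0.40542412]), 'ft_torque': array([0.0033213 , 0.00196429, 0.01578161]), 'grip_force': 0.0, 'finger_gap': 1.0004363334379334}
scene {'camera_matrix': array([[448.65012533,   0.        , 314.68541266],
       [  0.        , 448.65012533, 231.17323137],
       [  0.        ,   0.        ,   1.        ]]), 'position': array([183.07849586, 602.57876094, 796.37769051]), 'orientation': array([-2.3392153 ,  0.00949085, -2.73166809])}
side {'camera_matrix': array([[532.34794799,   0.        , 315.63977808],
       [  0.        , 532.34794799, 233.33286467],
       [  0.        ,   0.        ,   1.        ]]), 'position': array([ 351.80452331, -852.4901574 ,  713.03806749]), 'orientation': array([-2.28039397,  0.02210502, -0.23935365])}
wrist {'camera_matrix': array([[355.36155051,   0.        , 317.60541878],
       [  0.        , 355.36155051, 237.08950335],
       [  0.        ,   0.        ,   1.        ]]), 'position': array([ 83.07144515, 597.71358422, 384.15067663]), 'orientation': array([2.88922079e+00, 1.75714860e-03, 1.32205243e+00])}
```

View pics/scene0.png

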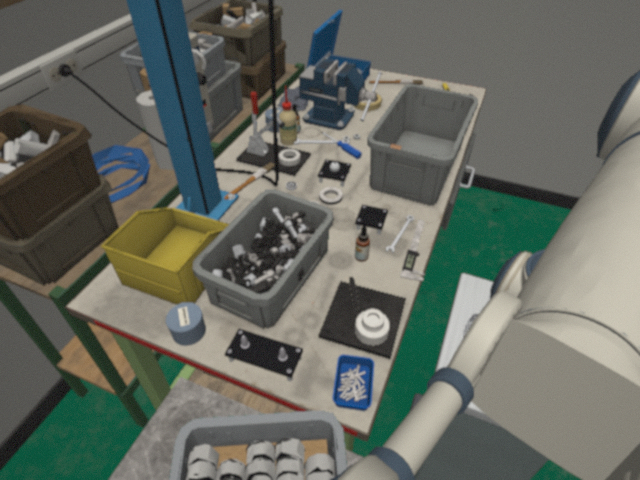

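View pics/side0.png

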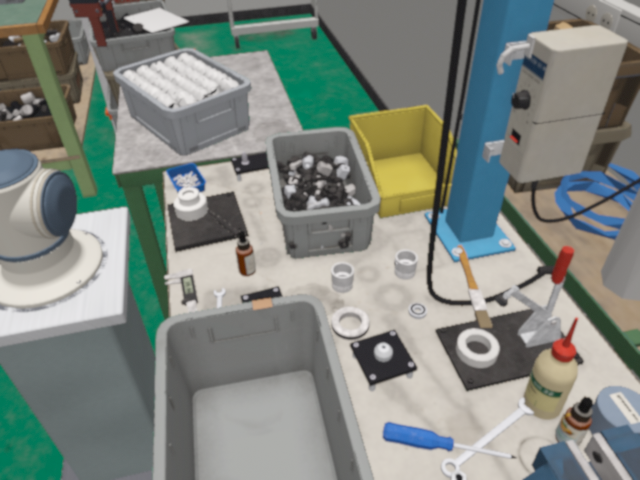

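View pics/wrist0.png

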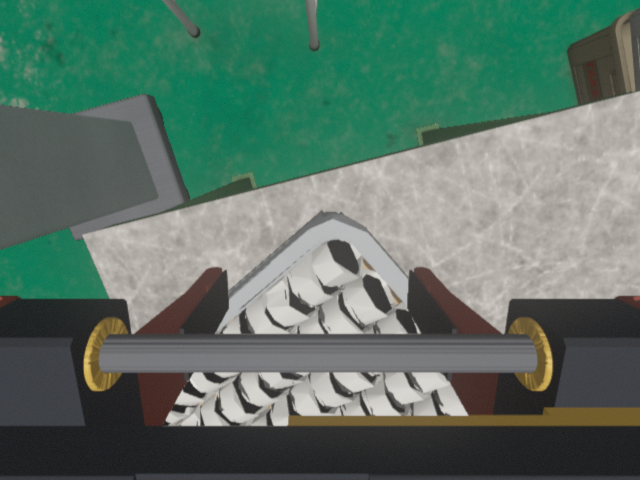

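Scene view: rack plate at (264,352) with posts (245,342) and (283,355), bearing nest (372,216), ring nest (334,169), gauge (330,195). Side view: collars (343,276) and (405,263), bearing (418,310), gauge (350,322), ring spigot (383,352), bottle (246,255). The wrist view only shows the parts crate next to the bench.

```bash
cat > h.py <<'E'
import numpy as np,cv2
from rig import manip,get_image,get_calibration
from scipy.spatial.transform import Rotation as R
def ray(c,u,v):
    K=c["camera_matrix"];d=np.linalg.solve(K,[u,v,1.]);return c["position"],R.from_euler("xyz",c["orientation"]).apply(d)
def plane(c,u,v,z):
    p,d=ray(c,u,v);return p+d*(z-p[2])/d[2]
def proj(c,P):
    q=R.from_euler("xyz",c["orientation"]).inv().apply(np.array(P)-c["position"]);q=c["camera_matrix"]@q;return q[:2]/q[2]
E
python3 - <<'E'
from h import *
S,D=get_calibration("scene"),get_calibration("side")
f=lambda n,c,u,v,z:print(n,plane(c,u,v,z).round(0))
for n,u,v in(("colA",343,269),("colB",405,256)):f(n,D,u,v,41)
f("bearing",D,418,309,9);f("ring",D,350,320,14);f("ringS",S,330,194,14)
f("spigD",D,383,344,49);f("spigS",S,335,163,49)
f("post1",S,245,336,60);f("post2",S,283,349,60);f("bn",S,372,216,30)
f("bottle",S,361,231,102)
f("bottleD",D,243,237,102);f("tin",S,184,315,54)
a=cv2.imread("pics/scene0.png");b=cv2.imread("pics/side0.png")
A=cv2.resize(a[130:390,210:430],None,fx=2.3,fy=2.3,interpolation=3)
B=cv2.resize(b[225:395,220:450],None,fx=3,fy=3,interpolation=3)
cv2.imwrite("pics/a.png",A);cv2.imwrite("pics/b.png",B)
E
```

```text
colA [ 547. -197.   41.]
colB [ 666. -194.   41.]
bearing [ 655. -294.    9.]
ring [ 533. -292.   14.]
ringS [ 532. -288.   14.]
spigD [ 559. -378.   49.]
spigS [ 556. -382.   49.]
post1 [501. 222.  60.]
post2 [422. 219.  60.]
bn [ 394. -229.   30.]
bottle [381. -94. 102.]
bottleD [ 382. -134.  102.]
tin [640. 224.  54.]
```

View pics/a.png

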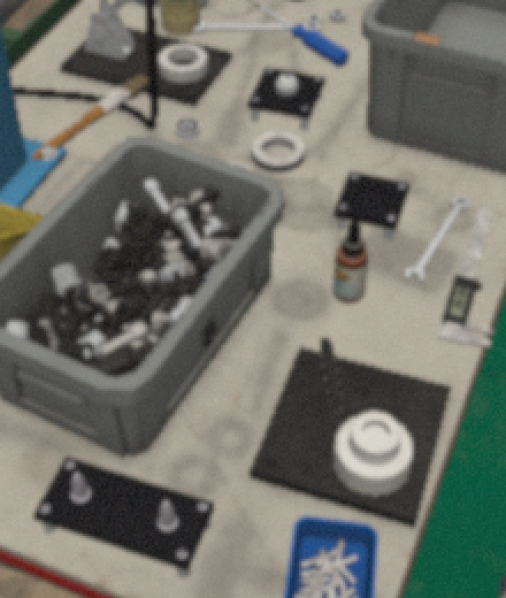

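View pics/b.png

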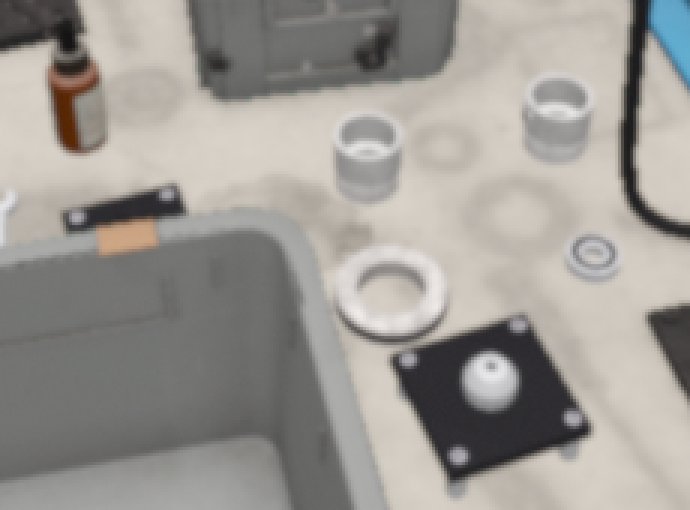

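```bash
python3 - <<'E'
from h import *
S,D,W=[get_calibration(n) for n in("scene","side","wrist")]
def tri(u,v):
    A=[];b=[]
    for c,p in((S,u),(D,v)):
        o,d=ray(c,*p);d/=np.linalg.norm(d);M=np.eye(3)-np.outer(d,d);A.append(M);b.append(M@o)
    return np.linalg.solve(sum(A),sum(b)).round()
print("hose S z0",plane(S,277,185,0),"D z0",plane(D,436,290,0),"D175",plane(D,429,255,100))
# hose in both: for D pixel (433,150) find height where scene proj col =273
for v,u in((255,430),(200,431),(100,443),(20,455)):
    for z in range(0,700,100):print(v,z,plane(D,u,v,z).round(),proj(S,plane(D,u,v,z)).round())
o=manip.get_obs();T=R.from_euler("xyz",o["tcp_rot"]);Wr=R.from_euler("xyz",W["orientation"])
print("cam in tool",T.inv().apply(W["position"]-o["position"]),"look",T.inv().apply(Wr.as_matrix()[:,2]),"right",T.inv().apply(Wr.as_matrix()[:,0]))
E
```

```text
hose S z0 [ 693.51513051 -282.4558905     0.        ] D z0 [ 707.09286445 -252.85613605    0.        ] D175 [ 678.18899762 -259.62592794  100.        ]
255 0 [ 733. -163.    0.] [244. 207.]
255 100 [ 680. -260.  100.] [275. 161.]
255 200 [ 626. -357.  200.] [308. 115.]
255 300 [ 573. -453.  300.] [341.  66.]
255 400 [ 519. -550.  400.] [376.  15.]
255 500 [ 466. -647.  500.] [412. -37.]
255 600 [ 412. -743.  600.] [450. -92.]
200 0 [805.   1.   0.] [186. 239.]
200 100 [ 742. -119.  100.] [227. 186.]
200 200 [ 678. -239.  200.] [269. 133.]
200 300 [ 614. -358.  300.] [311.  79.]
200 400 [ 551. -478.  400.] [355.  23.]
200 500 [ 487. -598.  500.] [398. -33.]
200 600 [ 424. -717.  600.] [443. -90.]
100 0 [1026.  433.    0.] [-29. 347.]
100 100 [931. 253. 100.] [ 55. 267.]
100 200 [837.  72. 200.] [135. 190.]
100 300 [ 742. -108.  300.] [211. 116.]
100 400 [ 648. -288.  400.] [284.  46.]
100 500 [ 553. -468.  500.] [354. -21.]
100 600 [ 459. -649.  600.] [422. -86.]
20 0 [1338. 1026.    0.] [-578.  619.]
20 100 [1200.  762.  100.] [-341.  449.]
20 200 [1061.  499.  200.] [-145.  307.]
20 300 [923. 235. 300.] [ 20. 187.]
20 400 [785. -28. 400.] [161.  85.]
20 500 [ 646. -291.  500.] [283.  -3.]
20 600 [ 508. -555.  600.] [389. -80.]
cam in tool [  66.66356981   -0.2545522  -162.51044712] look [-2.49796844e-01 -5.19666121e-05  9.68298267e-01] right [3.39932689e-05 9.99999997e-01 6.24373970e-05]
```

Call:
{"name": "carry_out", "arguments": {"rows": [{"rz": 7}, {"rz": 7}, {"rz": 7}, {"rz": 7}, {"rz": 7}]}}

```text
schema error: expected keys hand, x, y, z, rx, ry, rz
```

Call:
{"name": "carry_out", "arguments": {"rows": [{"rz": 7}, {"rz": 7}, {"rz": 7}, {"rz": 7}, {"rz": 7}]}}

```text
schema error: expected keys hand, x, y, z, rx, ry, rz
```

Call:
{"name": "carry_out", "arguments": {"rows": [{"rz": 5.7}, {}, {}]}}

```text
schema error: expected keys hand, x, y, z, rx, ry, rz
```

The hose hangs at about (670,-258), right beside the bearing, so I'll treat it as solid. Next I move so the wrist camera sees the rack.

Call:
{"name": "carry_out", "arguments": {"rows": [{"hand": 1, "x": 0, "y": 0, "z": 0, "rx": 0, "ry": 0, "rz": 7}, {"hand": 1, "x": 0, "y": 0, "z": 0, "rx": 0, "ry": 0, "rz": 7}, {"hand": 1, "x": 0, "y": 0, "z": 0, "rx": 0, "ry": 0, "rz": 7}, {"hand": 1, "x": 0, "y": 0, "z": 0, "rx": 0, "ry": 0, "rz": 7}, {"hand": 1, "x": 0, "y": 0, "z": 0, "rx": 0, "ry": 0, "rz": 7}]}}

```text
time_s: 0.57
position: [147.7, 581.4, 222.1]
tcp_rot: [-3.141, 0.0, 2.276]
force: [-0.4, 0.3, -0.3]
finger_gap: 0.995
grip_force: 0.0
```

Call:
{"name": "carry_out", "arguments": {"rows": [{"hand": 1, "x": 0, "y": 0, "z": 0, "rx": 0, "ry": 0, "rz": 7}, {"hand": 1, "x": 0, "y": 0, "z": 0, "rx": 0, "ry": 0, "rz": 7}, {"hand": 1, "x": 0, "y": 0, "z": 0, "rx": 0, "ry": 0, "rz": 7}, {"hand": 1, "x": 0, "y": 0, "z": 0, "rx": 0, "ry": 0, "rz": 7}, {"hand": 1, "x": 0, "y": 0, "z": 0, "rx": 0, "ry": 0, "rz": 7}]}}

```text
time_s: 0.98
position: [147.7, 581.4, 222.1]
tcp_rot: [-3.141, 0.001, 1.665]
force: [-0.0, -0.5, 0.6]
finger_gap: 1.001
grip_force: 0.0
```

Call:
{"name": "carry_out", "arguments": {"rows": [{"hand": 1, "x": 0, "y": 0, "z": 0, "rx": 0, "ry": 0, "rz": 5.7}, {"hand": 1, "x": 0, "y": 0, "z": 0, "rx": 0, "ry": 0, "rz": 0}]}}

```text
time_s: 1.15
position: [147.7, 581.4, 222.2]
tcp_rot: [-3.141, 0.001, 1.568]
force: [-0.1, 0.3, 0.2]
finger_gap: 1.001
grip_force: 0.0
```

Call:
{"name": "carry_out", "arguments": {"rows": [{"hand": 1, "x": -33, "y": 24, "z": 0, "rx": 0, "ry": 0, "rz": 0}, {"hand": 1, "x": -33, "y": 24, "z": 0, "rx": 0, "ry": 0, "rz": 0}, {"hand": 1, "x": -33, "y": 24, "z": 0, "rx": 0, "ry": 0, "rz": 0}, {"hand": 1, "x": -33, "y": 24, "z": 0, "rx": 0, "ry": 0, "rz": 0}, {"hand": 1, "x": -33, "y": 24, "z": 0, "rx": 0, "ry": 0, "rz": 0}]}}

```text
time_s: 1.57
position: [268.4, 415.0, 222.4]
tcp_rot: [-3.142, 0.0, 1.576]
force: [1.8, 0.2, 0.5]
finger_gap: 1.001
grip_force: 0.0
```

Call:
{"name": "carry_out", "arguments": {"rows": [{"hand": 1, "x": -33, "y": 24, "z": 0, "rx": 0, "ry": 0, "rz": 0}, {"hand": 1, "x": -33, "y": 24, "z": 0, "rx": 0, "ry": 0, "rz": 0}, {"hand": 1, "x": -33, "y": 24, "z": 0, "rx": 0, "ry": 0, "rz": 0}, {"hand": 1, "x": -33, "y": 24, "z": 0, "rx": 0, "ry": 0, "rz": 0}, {"hand": 1, "x": -33, "y": 24, "z": 0, "rx": 0, "ry": 0, "rz": 0}]}}

```text
time_s: 1.98
position: [388.6, 249.9, 222.7]
tcp_rot: [3.141, -0.0, 1.576]
force: [0.4, 0.8, 1.1]
finger_gap: 0.997
grip_force: 0.0
```

Call:
{"name": "carry_out", "arguments": {"rows": [{"hand": 1, "x": -33, "y": 24, "z": 0, "rx": 0, "ry": 0, "rz": 0}, {"hand": 1, "x": -33, "y": 24, "z": 0, "rx": 0, "ry": 0, "rz": 0}, {"hand": 1, "x": -33, "y": 24, "z": 0, "rx": 0, "ry": 0, "rz": 0}, {"hand": 1, "x": 0, "y": 0, "z": 0, "rx": 0, "ry": 0, "rz": 0}, {"hand": 1, "x": 0, "y": 0, "z": 0, "rx": 0, "ry": 0, "rz": 0}]}}

```text
time_s: 2.4
position: [460.7, 151.0, 222.1]
tcp_rot: [-3.14, 0.0, 1.57]
force: [0.6, 1.1, -0.6]
finger_gap: 0.999
grip_force: 0.0
```

```bash
python3 - <<'E'
from h import *
W=get_calibration("wrist");im=get_image("wrist");cv2.imwrite("pics/w1.png",im[:,:,::-1])
print(W["position"],manip.get_obs()["position"])
for p in((501,222,60),(422,219,60),(501,222,30)):print(proj(W,p))
E
```

```text
[461.88578023 218.22207985 384.57913016] [460.1146893  152.34163876 222.29319208]
[362.06187   141.1473874]
[272.59150916 144.73655223]
[358.29880919 141.52583775]
```

View pics/w1.png

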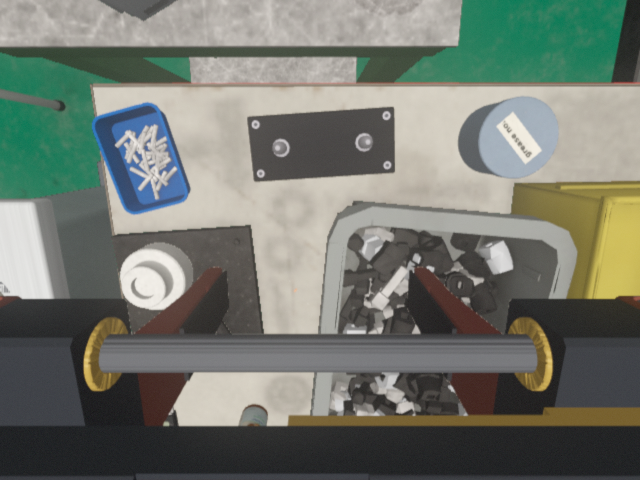

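Call:
{"name": "carry_out", "arguments": {"rows": [{"hand": 1, "x": -38, "y": 4, "z": 0, "rx": 0, "ry": 0, "rz": 0}, {"hand": 1, "x": -38, "y": 4, "z": 0, "rx": 0, "ry": 0, "rz": 0}, {"hand": 1, "x": -38, "y": 4, "z": 0, "rx": 0, "ry": 0, "rz": 0}, {"hand": 1, "x": -38, "y": 4, "z": 0, "rx": 0, "ry": 0, "rz": 0}, {"hand": 1, "x": -38, "y": 4, "z": 0, "rx": 0, "ry": 0, "rz": 0}]}}

```text
time_s: 2.87
position: [479.9, -36.8, 223.0]
tcp_rot: [3.141, -0.0, 1.577]
force: [0.7, 0.1, -0.7]
finger_gap: 1.003
grip_force: 0.0
```

Call:
{"name": "carry_out", "arguments": {"rows": [{"hand": 1, "x": -38, "y": 4, "z": 0, "rx": 0, "ry": 0, "rz": 0}, {"hand": 1, "x": -38, "y": 4, "z": 0, "rx": 0, "ry": 0, "rz": 0}, {"hand": 1, "x": -38, "y": 4, "z": 0, "rx": 0, "ry": 0, "rz": 0}, {"hand": 1, "x": -38, "y": 4, "z": 0, "rx": 0, "ry": 0, "rz": 0}, {"hand": 1, "x": -38, "y": 4, "z": 0, "rx": 0, "ry": 0, "rz": 0}]}}

```text
time_s: 3.28
position: [500.9, -226.9, 223.0]
tcp_rot: [3.141, -0.0, 1.576]
force: [0.2, 0.3, 0.4]
finger_gap: 0.999
grip_force: 0.0
```

Call:
{"name": "carry_out", "arguments": {"rows": [{"hand": 1, "x": -36, "y": 0, "z": 0, "rx": 0, "ry": 0, "rz": 0}, {"hand": 1, "x": 0, "y": 0, "z": 0, "rx": 0, "ry": 0, "rz": 0}, {"hand": 1, "x": 0, "y": 0, "z": 0, "rx": 0, "ry": 0, "rz": 0}]}}

```text
time_s: 3.53
position: [500.6, -262.7, 222.0]
tcp_rot: [-3.141, -0.001, 1.572]
force: [1.1, -0.7, -0.2]
finger_gap: 1.001
grip_force: 0.0
```

```bash
python3 - <<'E'
from h import *
W=get_calibration("wrist");im=get_image("wrist");cv2.imwrite("pics/w2.png",im[:,:,::-1])
o=manip.get_obs();print(W["position"],o["position"],o["qpos"])
for p in((547,-197,41),(666,-194,41),(394,-229,30),(533,-290,14),(670,-258,100)):print(proj(W,p))
# rack from w1
a=cv2.imread("pics/w1.png",0);W1=dict(W);W1["position"]=np.array([461.4,218.,384.6]);
m=(a<75).astype(np.uint8);m[:95]=0;m[200:]=0;m[:,:235]=0;m[:,410:]=0
m=cv2.morphologyEx(m,cv2.MORPH_CLOSE,np.ones((25,25)))
c=max(cv2.findContours(m,0,1)[0],key=cv2.contourArea)
P=np.array([plane(W1,*q[0],30)[:2] for q in c],np.float32);r=cv2.minAreaRect(P);print("rack",r)
for q in((281,147),(365,141)):print(plane(W1,*q,60))
E
```

```text
[ 501.5986374  -195.76990751  384.62303978] [ 500.83749326 -261.70210438  222.45965191] [-5.42222115e-01 -2.54619865e-03  1.32738159e+00  8.49801573e-04
  1.81758230e+00 -5.44857518e-01]
[366.02586376 147.57720503]
[493.30693289 144.48534908]
[208.85016786 180.61160689]
[346.64507226 236.57402145]
[522.96861268 224.86868086]
rack ((467.17987060546875, 219.28134155273438), (115.04658508300781, 58.80398178100586), 4.262551784515381)
[428.98621739 217.21053106  60.        ]
[503.18407489 222.46065987  60.        ]
```

View pics/w2.png

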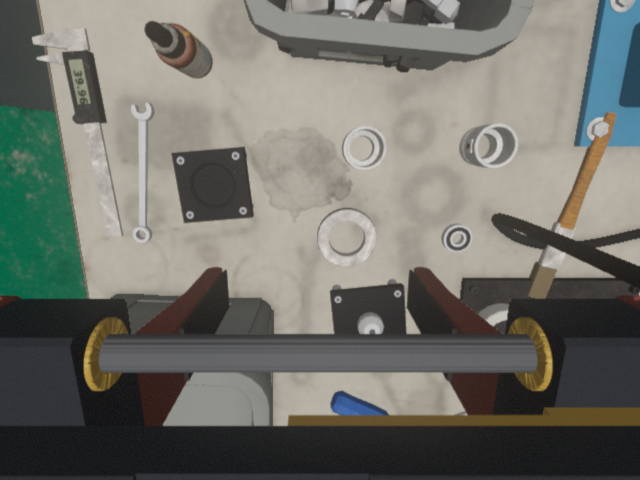

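```bash
cat >> h.py <<'E'
def blobs(im,z,c,roi,lo=0,hi=255,close=3,minA=20):
    "roi x0,y0,x1,y1; centroid of filled outer contours on plane z, via min enclosing ellipse"
    g=cv2.cvtColor(im,cv2.COLOR_RGB2GRAY);x0,y0,x1,y1=roi
    m=cv2.inRange(g[y0:y1,x0:x1],lo,hi);m=cv2.morphologyEx(m,cv2.MORPH_CLOSE,np.ones((close,close)))
    out=[]
    for k in cv2.findContours(m,0,1,offset=(x0,y0))[0]:
        if cv2.contourArea(k)<minA:continue
        P=np.array([plane(c,q[0][0],q[0][1],z)[:2] for q in k],np.float32)
        r=cv2.minAreaRect(P);(e,d)=cv2.minEnclosingCircle(P)
        out.append((np.round(r[0],1),np.round(r[1],1),round(r[2],1),np.round(e,1),round(2*d,1),cv2.boundingRect(k)))
    return out
E
python3 - <<'E'
from h import *
W=get_calibration("wrist");im=cv2.imread("pics/w2.png")[:,:,::-1]
for n,z,roi,lo,hi,cl in(("colA",41,(335,118,392,175),195,255,3),("colB",41,(470,118,525,172),195,255,3),("ring",14,(305,195,385,275),190,255,3),("bearing",9,(435,218,480,258),190,255,9),("nest",30,(165,140,262,230),0,70,15),("rnest",30,(322,275,420,334),0,70,15)):
    print(n);[print("  ",b) for b in blobs(im,z,W,roi,lo,hi,cl,80)]
D=get_calibration("side")
for u,v in((430,255),(431,200),(443,100)):
    for z in(0,50,100,150,200,250,300):
        q=plane(D,u,v,z);print(v,q.round(),proj(W,q).round(),end=";")
    print()
print(plane(W,497,221,0),plane(W,497,221,30))
A=cv2.resize(im[110:250,330:530],None,fx=4,fy=4,interpolation=2);cv2.imwrite("pics/c.png",A[:,:,::-1])
E
```

```text
colA
   (array([ 542.6, -197.4]), array([31.7, 39. ]), 21.3, array([ 546.2, -196.1]), 39.7, (344, 126, 37, 44))
colB
   (array([ 670.1, -198.3]), array([38.2, 30.3]), 6.7, array([ 669.3, -194.2]), 39.2, (476, 132, 42, 36))
ring
   (array([ 518.5, -306.2]), array([19.8, 44.1]), 47.7, array([ 520.7, -303.9]), 44.5, (320, 233, 34, 33))
   (array([ 552.1, -287.5]), array([24. , 56.1]), 13.7, array([ 544.1, -289.4]), 56.1, (349, 212, 26, 50))
bearing
   (array([ 654.2, -288.9]), array([29.3, 22.1]), 24.5, array([ 655.7, -292.1]), 29.7, (445, 226, 27, 24))
nest
   (array([ 398.3, -232.8]), array([70.5, 67.8]), 4.7, array([ 398.2, -232.9]), 95.7, (173, 148, 80, 74))
rnest
   (array([ 565., -364.]), array([94.6, 69.1]), 4.2, array([ 567.6, -364.2]), 112.7, (331, 275, 89, 59))
255 [ 733. -163.    0.] [543. 115.];255 [ 707. -212.   50.] [539. 166.];255 [ 680. -260.  100.] [534. 229.];255 [ 653. -308.  150.] [527. 310.];255 [ 626. -357.  200.] [518. 417.];255 [ 600. -405.  250.] [506. 568.];255 [ 573. -453.  300.] [488. 794.];
200 [805.   1.   0.] [650. -74.];200 [773. -59.  50.] [649. -24.];200 [ 742. -119.  100.] [649.  39.];200 [ 710. -179.  150.] [648. 121.];200 [ 678. -239.  200.] [647. 231.];200 [ 646. -298.  250.] [645. 390.];200 [ 614. -358.  300.] [642. 634.];
100 [1026.  433.    0.] [1174. -907.];100 [978. 343.  50.] [1203. -878.];100 [931. 253. 100.] [1241. -841.];100 [884. 162. 150.] [1293. -789.];100 [837.  72. 200.] [1369. -714.];100 [789. -18. 250.] [1490. -593.];100 [ 742. -108.  300.] [1715. -370.];
[ 700.4834672 -274.3727655    0.       ] [ 684.9874573  -268.16630799   30.        ]
```

View pics/c.png

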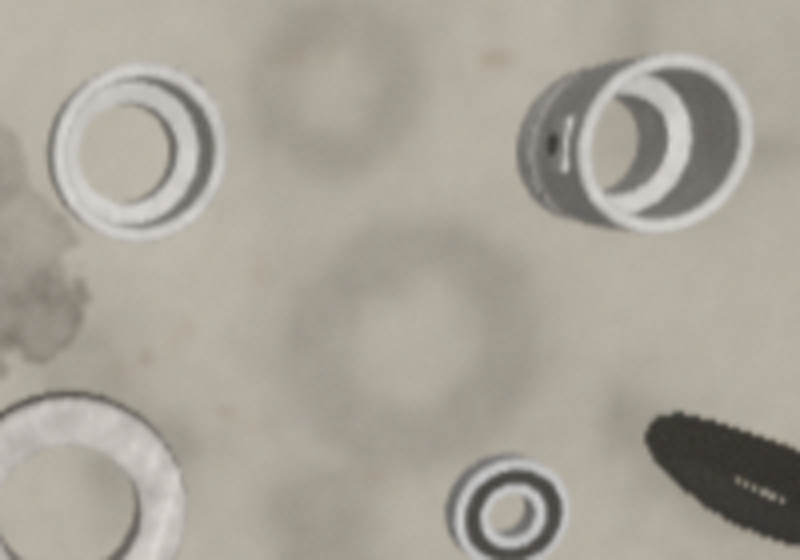

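```bash
python3 - <<'E'
from h import *
W=get_calibration("wrist")
print(manip.get_obs()["position"])
print("A",plane(W,364.2,148,41),"B",plane(W,496.3,145.5,41),"brg",plane(W,457.2,236.5,9),"ring",plane(W,346.5,238,14),"spig",plane(W,370,320,49))
E
```

```text
[ 500.83749326 -261.70210438  222.45965191]
A [ 545.57992955 -196.30387787   41.        ] B [ 669.38985163 -193.66936121   41.        ] brg [ 654.5679849  -289.89934485    9.        ] ring [ 533.27628149 -290.6314716    14.        ] spig [ 556.71743839 -369.4494279    49.        ]
```

Call:
{"name": "carry_out", "arguments": {"rows": [{"hand": 1, "x": 33, "y": 22.5, "z": 0, "rx": 0, "ry": 0, "rz": 0}, {"hand": 1, "x": 33, "y": 22.5, "z": 0, "rx": 0, "ry": 0, "rz": 0}, {"hand": 1, "x": 0, "y": 0, "z": 40, "rx": 0, "ry": 0, "rz": 0}, {"hand": 1, "x": 0, "y": 0, "z": 40, "rx": 0, "ry": 0, "rz": 0}, {"hand": 1, "x": 0, "y": 0, "z": 40, "rx": 0, "ry": 0, "rz": 0}]}}

```text
time_s: 4.0
position: [546.7, -193.5, 102.8]
tcp_rot: [3.138, 0.001, 1.578]
force: [-0.1, -0.3, -0.6]
finger_gap: 0.994
grip_force: 0.0
```

Call:
{"name": "carry_out", "arguments": {"rows": [{"hand": 1, "x": 0, "y": 0, "z": 40, "rx": 0, "ry": 0, "rz": 0}, {"hand": 1, "x": 0, "y": 0, "z": 30, "rx": 0, "ry": 0, "rz": 0}, {"hand": 1, "x": 0, "y": 0, "z": 18, "rx": 0, "ry": 0, "rz": 0}, {"hand": 1, "x": 0, "y": 0, "z": 0, "rx": 0, "ry": 0, "rz": 0}, {"hand": 1, "x": 0, "y": 0, "z": 0, "rx": 0, "ry": 0, "rz": 0}]}}

```text
time_s: 4.42
position: [545.2, -194.7, 14.5]
tcp_rot: [-3.14, -0.001, 1.575]
force: [-1.2, -0.1, 1.1]
finger_gap: 0.999
grip_force: 0.0
```

Call:
{"name": "carry_out", "arguments": {"force": 20, "rows": [{"hand": -1, "x": 0, "y": 0, "z": 0, "rx": 0, "ry": 0, "rz": 0}, {"hand": -1, "x": 0, "y": 0, "z": 0, "rx": 0, "ry": 0, "rz": 0}, {"hand": -1, "x": 0, "y": 0, "z": 0, "rx": 0, "ry": 0, "rz": 0}, {"hand": -1, "x": 0, "y": 0, "z": 0, "rx": 0, "ry": 0, "rz": 0}, {"hand": -1, "x": 0, "y": 0, "z": 0, "rx": 0, "ry": 0, "rz": 0}]}}

```text
time_s: 4.83
position: [545.9, -197.4, 15.7]
tcp_rot: [3.14, 0.001, 1.571]
force: [-0.1, 0.2, -0.4]
finger_gap: 0.66
grip_force: 0.0
```

Call:
{"name": "carry_out", "arguments": {"rows": [{"hand": -1, "x": 0, "y": 0, "z": 0, "rx": 0, "ry": 0, "rz": 0}, {"hand": -1, "x": 0, "y": 0, "z": 0, "rx": 0, "ry": 0, "rz": 0}, {"hand": -1, "x": 0, "y": 0, "z": 0, "rx": 0, "ry": 0, "rz": 0}]}}

```text
time_s: 5.08
position: [545.3, -197.3, 14.7]
tcp_rot: [3.142, -0.0, 1.571]
force: [0.8, -0.8, 1.4]
finger_gap: 0.454
grip_force: 20.0
```

Call:
{"name": "carry_out", "arguments": {"rows": [{"hand": -1, "x": 0, "y": 0, "z": -30, "rx": 0, "ry": 0, "rz": 0}, {"hand": -1, "x": 0, "y": 0, "z": -40, "rx": 0, "ry": 0, "rz": 0}, {"hand": -1, "x": 0, "y": 0, "z": -40, "rx": 0, "ry": 0, "rz": 0}, {"hand": -1, "x": 0, "y": 0, "z": -40, "rx": 0, "ry": 0, "rz": 0}, {"hand": -1, "x": 0, "y": 0, "z": -30, "rx": 0, "ry": 0, "rz": 0}]}}

```text
time_s: 5.5
position: [545.6, -197.4, 198.5]
tcp_rot: [3.139, 0.001, 1.571]
force: [0.6, -0.5, -0.4]
finger_gap: 0.461
grip_force: 20.0
```

Call:
{"name": "carry_out", "arguments": {"rows": [{"hand": -1, "x": 39, "y": -9, "z": 0, "rx": 0, "ry": 0, "rz": 0}, {"hand": -1, "x": 39, "y": -9, "z": 0, "rx": 0, "ry": 0, "rz": 0}, {"hand": -1, "x": 39, "y": -9, "z": 0, "rx": 0, "ry": 0, "rz": 0}, {"hand": -1, "x": 39, "y": -9, "z": 0, "rx": 0, "ry": 0, "rz": 0}, {"hand": -1, "x": 39, "y": -9, "z": 0, "rx": 0, "ry": 0, "rz": 0}]}}

```text
time_s: 5.92
position: [499.4, -0.8, 194.5]
tcp_rot: [-3.142, -0.0, 1.571]
force: [0.6, 1.2, -1.1]
finger_gap: 0.459
grip_force: 20.0
```

Call:
{"name": "carry_out", "arguments": {"rows": [{"hand": -1, "x": 39, "y": -9, "z": 0, "rx": 0, "ry": 0, "rz": 0}, {"hand": -1, "x": 39, "y": -9, "z": 0, "rx": 0, "ry": 0, "rz": 0}, {"hand": -1, "x": 39, "y": -9, "z": 0, "rx": 0, "ry": 0, "rz": 0}, {"hand": -1, "x": 39, "y": -9, "z": 0, "rx": 0, "ry": 0, "rz": 0}, {"hand": -1, "x": 0, "y": 0, "z": 0, "rx": 0, "ry": 0, "rz": 0}]}}

```text
time_s: 6.33
position: [462.1, 159.7, 194.6]
tcp_rot: [-3.141, -0.003, 1.579]
force: [0.5, 0.7, -0.1]
finger_gap: 0.461
grip_force: 20.0
```

Call:
{"name": "carry_out", "arguments": {"rows": [{"hand": -1, "x": 0, "y": 0, "z": 0, "rx": 0, "ry": 0, "rz": 0}, {"hand": -1, "x": 0, "y": 0, "z": 0, "rx": 0, "ry": 0, "rz": 0}]}}

```text
time_s: 6.5
position: [464.1, 153.5, 194.5]
tcp_rot: [-3.141, 0.001, 1.572]
force: [0.4, -0.5, -1.0]
finger_gap: 0.457
grip_force: 20.0
```

```bash
python3 - <<'E'
from h import *
P=[];I=[];T=[]
for i in range(8):
    T.append(manip.get_obs()["position"]);P.append(get_calibration("wrist"));I.append(get_image("wrist").astype(float))
im=np.mean(I,0).astype(np.uint8);W=P[0];W["position"]=np.mean([p["position"] for p in P],0)
T=np.mean(T,0);print(T.round(1),W["position"].round(1),W["orientation"],np.std([p["position"] for p in P],0))
np.save("w3.npy",{"c":W,"T":T},allow_pickle=True)
cv2.imwrite("pics/w3.png",im[:,:,::-1])
print("plate",blobs(im,30,W,(235,80,415,200),0,75,21,2000))
out=np.hstack([cv2.resize(im[95:205,240:400],None,fx=2.4,fy=2.4,interpolation=2),cv2.resize(im[200:420,220:420],(400,264),interpolation=2)[:264]])
cv2.imwrite("pics/w3c.png",out[:,:,::-1])
E
```

```text
[464.4 152.7 194.5] [465.4 220.  357. ] [ 2.88913958e+00 -7.52707989e-04  1.48213302e-03] [0.0924416  0.17351373 0.05280068]
plate [(array([466.5, 212. ]), array([70.4, 43.8]), 3.9, array([466.9, 207. ]), 70.5, (280, 128, 79, 53))]
```

View pics/w3c.png

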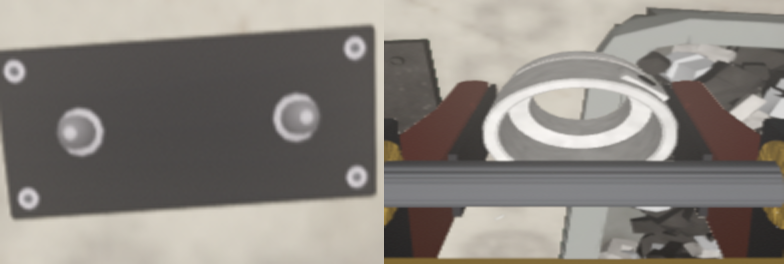

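```bash
python3 - <<'E'
from h import *
s=np.load("w3.npy",allow_pickle=True).item();W,T=s["c"],s["T"]
for n,u,v,z in(("shL",273.3,150,32),("shR",363.3,143.75,32),("tipL",269.2,150,60),("tipR",367.1,143.3,60),("mid",318.4,146.4,30)):print(n,plane(W,u,v,z).round(1))
for d in(-3,0,3):
    c=np.array([[T[0]+20.5*np.cos(a),T[1]+d+20.5*np.sin(a),T[2]+27] for a in np.linspace(0,6.28,90)])
    q=np.array([proj(W,p) for p in c]);print(d,q.min(0),q.max(0))
im=cv2.imread("pics/w3.png",0);print(im[252:280,318],im[275,255:385:3])
# apparent collar bottom far edge
print(proj(W,[T[0],T[1]+20.5,T[2]-14]))
E
```

```text
shL [426.3 216.   32. ]
shR [506.  221.5  32. ]
tipL [426.3 216.3  60. ]
tipR [505.6 221.7  60. ]
mid [466.3 219.1  30. ]
-3 [265.77017643 272.50694686] [363.75407525 361.82871701]
0 [265.51803492 265.46750959] [363.99838002 355.69717946]
3 [265.26332338 258.35384304] [364.24517098 349.50533131]
[146 146 145 145 145 144 144 143 143 144 144 145 151 182 208 220 232 235
 236 231 217 200 201 201 202 202 203 203] [ 79  77  78  79  80  76  69 124 139 138 145 194 228 240 241 231 206 200
 202 203 204 201 122 180 182 184 204 225 229 230 224 194 150 224 156  97
  69  79  80  78  77  77  84 100]
[315.31489954 239.35632952]
```

Call:
{"name": "carry_out", "arguments": {"rows": [{"hand": -1, "x": 34.5, "y": 20, "z": 0, "rx": 0, "ry": 0, "rz": 0}, {"hand": -1, "x": 34.5, "y": 20, "z": 0, "rx": 0, "ry": 0, "rz": 0}, {"hand": -1, "x": 0, "y": 0, "z": 40, "rx": 0, "ry": 0, "rz": 0}, {"hand": -1, "x": 0, "y": 0, "z": 40, "rx": 0, "ry": 0, "rz": 0}, {"hand": -1, "x": 0, "y": 0, "z": 30, "rx": 0, "ry": 0, "rz": 0}]}}

```text
time_s: 7.32
position: [503.7, 222.9, 81.5]
tcp_rot: [-3.139, 0.001, 1.572]
force: [-0.4, 0.9, -1.0]
finger_gap: 0.451
grip_force: 20.0
```

Call:
{"name": "carry_out", "arguments": {"rows": [{"hand": -1, "x": 0, "y": 0, "z": 0, "rx": 0, "ry": 0, "rz": 0}, {"hand": -1, "x": 0, "y": 0, "z": 0, "rx": 0, "ry": 0, "rz": 0}, {"hand": -1, "x": 0, "y": 0, "z": 0, "rx": 0, "ry": 0, "rz": 0}]}}

```text
time_s: 7.57
position: [505.0, 222.9, 87.1]
tcp_rot: [3.139, -0.001, 1.571]
force: [0.8, 0.3, 0.0]
finger_gap: 0.453
grip_force: 20.0
```

```bash
python3 - <<'E'
from h import *
T=np.mean([manip.get_obs()["position"] for _ in range(1)],0);W=get_calibration("wrist")
im=get_image("wrist");s=get_image("scene");print(T,W["position"],manip.get_obs()["position"])
cv2.imwrite("pics/w4.png",np.vstack([cv2.resize(im[220:340,240:400],None,fx=3,fy=2),cv2.resize(s[310:400,200:320],(480,360))])[:,:,::-1])
E
```

```text
[505.03287012 222.92444317  87.08889314] [505.48280398 289.928119   249.66254422] [505.6757282  223.19634171  88.24926664]
```

View pics/w4.png

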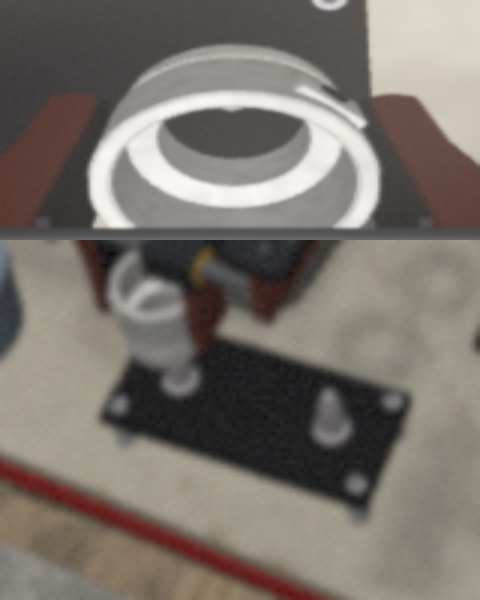

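The collar hangs right over the right-hand post (post foot directly below it in the scene crop at (180,385)). I descend.

Call:
{"name": "carry_out", "arguments": {"rows": [{"hand": -1, "x": -1, "y": 0, "z": 10, "rx": 0, "ry": 0, "rz": 0}, {"hand": -1, "x": 0, "y": 0, "z": 10, "rx": 0, "ry": 0, "rz": 0}, {"hand": -1, "x": 0, "y": 0, "z": 10, "rx": 0, "ry": 0, "rz": 0}, {"hand": -1, "x": 0, "y": 0, "z": 0, "rx": 0, "ry": 0, "rz": 0}, {"hand": -1, "x": 0, "y": 0, "z": 0, "rx": 0, "ry": 0, "rz": 0}]}}

```text
time_s: 8.08
position: [503.2, 221.5, 53.2]
tcp_rot: [-3.139, 0.001, 1.572]
force: [0.7, -0.6, 0.0]
finger_gap: 0.458
grip_force: 20.0
```

Call:
{"name": "carry_out", "arguments": {"rows": [{"hand": -1, "x": 0, "y": 0, "z": 4, "rx": 0, "ry": 0, "rz": 0}, {"hand": -1, "x": 0, "y": 0, "z": 4, "rx": 0, "ry": 0, "rz": 0}, {"hand": -1, "x": 0, "y": 0, "z": 0, "rx": 0, "ry": 0, "rz": 0}, {"hand": -1, "x": 0, "y": 0, "z": 0, "rx": 0, "ry": 0, "rz": 0}]}}

```text
time_s: 8.42
position: [503.9, 221.8, 46.4]
tcp_rot: [-3.141, 0.0, 1.572]
force: [-0.1, -0.2, -0.8]
finger_gap: 0.455
grip_force: 20.0
```

Call:
{"name": "carry_out", "arguments": {"rows": [{"hand": -1, "x": 0, "y": 0, "z": 2, "rx": 0, "ry": 0, "rz": 0}, {"hand": -1, "x": 0, "y": 0, "z": 0, "rx": 0, "ry": 0, "rz": 0}, {"hand": -1, "x": 0, "y": 0, "z": 0, "rx": 0, "ry": 0, "rz": 0}]}}

```text
time_s: 8.67
position: [504.1, 221.9, 44.8]
tcp_rot: [3.141, -0.0, 1.572]
force: [-0.4, -0.0, -1.3]
finger_gap: 0.459
grip_force: 20.0
```

Call:
{"name": "carry_out", "arguments": {"rows": [{"hand": 0.3, "x": 0, "y": 0, "z": 0, "rx": 0, "ry": 0, "rz": 0}, {"hand": 0.3, "x": 0, "y": 0, "z": 0, "rx": 0, "ry": 0, "rz": 0}, {"hand": 0.3, "x": 0, "y": 0, "z": 0, "rx": 0, "ry": 0, "rz": 0}, {"hand": 0.3, "x": 0, "y": 0, "z": 0, "rx": 0, "ry": 0, "rz": 0}, {"hand": 0.3, "x": 0, "y": 0, "z": 0, "rx": 0, "ry": 0, "rz": 0}]}}

```text
time_s: 9.08
position: [504.1, 221.8, 44.7]
tcp_rot: [3.141, -0.0, 1.572]
force: [0.1, -0.7, 0.2]
finger_gap: 0.65
grip_force: 0.0
```

```bash
python3 - <<'E'
from h import *
im=get_image("wrist");s=get_image("scene");W=get_calibration("wrist")
T=manip.get_obs()["position"];print(T,manip.get_obs()["finger_gap"])
cv2.imwrite("pics/w5.png",np.vstack([cv2.resize(im[220:340,240:400],None,fx=3,fy=2),cv2.resize(s[310:400,200:320],(480,360))])[:,:,::-1])
E
```

```text
[504.05519409 221.8157298   44.65239632] 0.6477855745132841
```

View pics/w5.png

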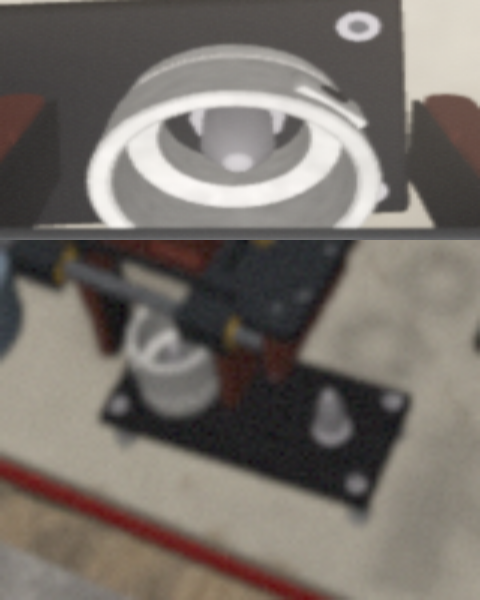

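Post centred in the collar bore, collar seated on the plate. Next, collar B.

Call:
{"name": "carry_out", "arguments": {"rows": [{"hand": 0.3, "x": 0, "y": 0, "z": -20, "rx": 0, "ry": 0, "rz": 0}, {"hand": 0.3, "x": 0, "y": 0, "z": -35, "rx": 0, "ry": 0, "rz": 0}, {"hand": 0.3, "x": 0, "y": 0, "z": -35, "rx": 0, "ry": 0, "rz": 0}, {"hand": 1, "x": 0, "y": 0, "z": -35, "rx": 0, "ry": 0, "rz": 0}, {"hand": 1, "x": 0, "y": 0, "z": -35, "rx": 0, "ry": 0, "rz": 0}]}}

```text
time_s: 9.6
position: [503.7, 221.7, 206.2]
tcp_rot: [-3.141, 0.0, 1.572]
force: [1.1, 0.5, -0.2]
finger_gap: 0.762
grip_force: 0.0
```

Call:
{"name": "carry_out", "arguments": {"rows": [{"hand": 1, "x": -38, "y": 15, "z": 0, "rx": 0, "ry": 0, "rz": 0}, {"hand": 1, "x": -38, "y": 15, "z": 0, "rx": 0, "ry": 0, "rz": 0}, {"hand": 1, "x": -38, "y": 15, "z": 0, "rx": 0, "ry": 0, "rz": 0}, {"hand": 1, "x": -38, "y": 15, "z": 0, "rx": 0, "ry": 0, "rz": 0}, {"hand": 1, "x": -38, "y": 15, "z": 0, "rx": 0, "ry": 0, "rz": 0}]}}

```text
time_s: 10.02
position: [579.6, 30.2, 204.9]
tcp_rot: [3.141, -0.0, 1.572]
force: [1.0, 1.0, 0.1]
finger_gap: 0.997
grip_force: 0.0
```

Call:
{"name": "carry_out", "arguments": {"rows": [{"hand": 1, "x": -38, "y": 15, "z": 0, "rx": 0, "ry": 0, "rz": 0}, {"hand": 1, "x": -38, "y": 15, "z": 0, "rx": 0, "ry": 0, "rz": 0}, {"hand": 1, "x": -38, "y": 15, "z": 0, "rx": 0, "ry": 0, "rz": 0}, {"hand": 1, "x": -38, "y": 15, "z": 0, "rx": 0, "ry": 0, "rz": 0}, {"hand": 1, "x": -38, "y": 15, "z": 0, "rx": 0, "ry": 0, "rz": 0}]}}

```text
time_s: 10.43
position: [654.7, -160.1, 204.6]
tcp_rot: [3.141, -0.0, 1.571]
force: [0.9, -0.5, 0.2]
finger_gap: 1.001
grip_force: 0.0
```

Call:
{"name": "carry_out", "arguments": {"rows": [{"hand": 1, "x": -36, "y": 15, "z": 0, "rx": 0, "ry": 0, "rz": 0}, {"hand": 1, "x": 0, "y": 0, "z": 0, "rx": 0, "ry": 0, "rz": 0}, {"hand": 1, "x": 0, "y": 0, "z": 0, "rx": 0, "ry": 0, "rz": 0}]}}

```text
time_s: 10.68
position: [669.2, -196.2, 202.3]
tcp_rot: [-3.139, -0.001, 1.568]
force: [0.6, 0.7, -0.5]
finger_gap: 0.997
grip_force: 0.0
```

Call:
{"name": "carry_out", "arguments": {"rows": [{"hand": 1, "x": 0, "y": 0, "z": 40, "rx": 0, "ry": 0, "rz": 0}, {"hand": 1, "x": 0, "y": 0, "z": 40, "rx": 0, "ry": 0, "rz": 0}, {"hand": 1, "x": 0, "y": 0, "z": 40, "rx": 0, "ry": 0, "rz": 0}, {"hand": 1, "x": 0, "y": 0, "z": 30, "rx": 0, "ry": 0, "rz": 0}, {"hand": 1, "x": 0, "y": 0, "z": 25, "rx": 0, "ry": 0, "rz": 0}]}}

```text
time_s: 11.1
position: [668.0, -191.6, 26.8]
tcp_rot: [-3.139, -0.001, 1.573]
force: [0.5, -0.2, -0.5]
finger_gap: 0.999
grip_force: 0.0
```

Call:
{"name": "carry_out", "arguments": {"rows": [{"hand": 1, "x": 0, "y": 0, "z": 15, "rx": 0, "ry": 0, "rz": 0}, {"hand": 1, "x": 0, "y": 0, "z": 0, "rx": 0, "ry": 0, "rz": 0}, {"hand": 1, "x": 0, "y": 0, "z": 0, "rx": 0, "ry": 0, "rz": 0}]}}

```text
time_s: 11.35
position: [669.4, -193.1, 15.3]
tcp_rot: [-3.142, -0.0, 1.573]
force: [0.5, 0.8, 0.2]
finger_gap: 1.0
grip_force: 0.0
```

Call:
{"name": "carry_out", "arguments": {"force": 20, "rows": [{"hand": -1, "x": 0, "y": 0, "z": 0, "rx": 0, "ry": 0, "rz": 0}, {"hand": -1, "x": 0, "y": 0, "z": 0, "rx": 0, "ry": 0, "rz": 0}, {"hand": -1, "x": 0, "y": 0, "z": 0, "rx": 0, "ry": 0, "rz": 0}, {"hand": -1, "x": 0, "y": 0, "z": 0, "rx": 0, "ry": 0, "rz": 0}, {"hand": -1, "x": 0, "y": 0, "z": 0, "rx": 0, "ry": 0, "rz": 0}]}}

```text
time_s: 11.77
position: [669.8, -194.3, 15.7]
tcp_rot: [3.14, 0.001, 1.571]
force: [0.1, -0.1, -0.4]
finger_gap: 0.661
grip_force: 0.0
```

Call:
{"name": "carry_out", "arguments": {"rows": [{"hand": -1, "x": 0, "y": 0, "z": 0, "rx": 0, "ry": 0, "rz": 0}, {"hand": -1, "x": 0, "y": 0, "z": 0, "rx": 0, "ry": 0, "rz": 0}, {"hand": -1, "x": 0, "y": 0, "z": 0, "rx": 0, "ry": 0, "rz": 0}, {"hand": -1, "x": 0, "y": 0, "z": 0, "rx": 0, "ry": 0, "rz": 0}]}}

```text
time_s: 12.1
position: [669.3, -194.1, 14.7]
tcp_rot: [-3.141, 0.0, 1.571]
force: [-1.1, 0.2, -0.2]
finger_gap: 0.459
grip_force: 20.0
```

Call:
{"name": "carry_out", "arguments": {"rows": [{"hand": -1, "x": 0, "y": 0, "z": -30, "rx": 0, "ry": 0, "rz": 0}, {"hand": -1, "x": 0, "y": 0, "z": -40, "rx": 0, "ry": 0, "rz": 0}, {"hand": -1, "x": 0, "y": 0, "z": -40, "rx": 0, "ry": 0, "rz": 0}, {"hand": -1, "x": 0, "y": 0, "z": -40, "rx": 0, "ry": 0, "rz": 0}, {"hand": -1, "x": 0, "y": 0, "z": -40, "rx": 0, "ry": 0, "rz": 0}]}}

```text
time_s: 12.52
position: [669.0, -193.9, 206.3]
tcp_rot: [-3.141, -0.0, 1.572]
force: [1.0, -0.6, -0.7]
finger_gap: 0.46
grip_force: 20.0
```

Call:
{"name": "carry_out", "arguments": {"rows": [{"hand": -1, "x": 32, "y": -22, "z": 0, "rx": 0, "ry": 0, "rz": 0}, {"hand": -1, "x": 32, "y": -22, "z": 0, "rx": 0, "ry": 0, "rz": 0}, {"hand": -1, "x": 32, "y": -22, "z": 0, "rx": 0, "ry": 0, "rz": 0}, {"hand": -1, "x": 32, "y": -22, "z": 0, "rx": 0, "ry": 0, "rz": 0}, {"hand": -1, "x": 32, "y": -22, "z": 0, "rx": 0, "ry": 0, "rz": 0}]}}

```text
time_s: 12.93
position: [558.0, -32.9, 204.3]
tcp_rot: [-3.141, -0.0, 1.571]
force: [-0.3, 0.6, 0.2]
finger_gap: 0.463
grip_force: 20.0
```

Call:
{"name": "carry_out", "arguments": {"rows": [{"hand": -1, "x": 32, "y": -22, "z": 0, "rx": 0, "ry": 0, "rz": 0}, {"hand": -1, "x": 32, "y": -22, "z": 0, "rx": 0, "ry": 0, "rz": 0}, {"hand": -1, "x": 32, "y": -22, "z": 0, "rx": 0, "ry": 0, "rz": 0}, {"hand": -1, "x": 32, "y": -22, "z": 0, "rx": 0, "ry": 0, "rz": 0}, {"hand": -1, "x": 32, "y": -22, "z": 0, "rx": 0, "ry": 0, "rz": 0}]}}

```text
time_s: 13.35
position: [447.7, 127.0, 204.6]
tcp_rot: [3.141, -0.0, 1.571]
force: [0.1, 1.0, -0.5]
finger_gap: 0.458
grip_force: 20.0
```

Call:
{"name": "carry_out", "arguments": {"rows": [{"hand": -1, "x": 32, "y": -24, "z": 0, "rx": 0, "ry": 0, "rz": 0}, {"hand": -1, "x": 0, "y": 0, "z": 0, "rx": 0, "ry": 0, "rz": 0}, {"hand": -1, "x": 0, "y": 0, "z": 0, "rx": 0, "ry": 0, "rz": 0}, {"hand": -1, "x": 0, "y": 0, "z": 0, "rx": 0, "ry": 0, "rz": 0}]}}

```text
time_s: 13.68
position: [425.3, 157.6, 204.7]
tcp_rot: [3.141, 0.0, 1.572]
force: [-0.1, 0.9, 0.3]
finger_gap: 0.455
grip_force: 20.0
```

```bash
cat >> h.py <<'E'
def grab(n=8):
    P=[];I=[];T=[]
    for i in range(n):
        T.append(manip.get_obs()["position"]);P.append(get_calibration("wrist"));I.append(get_image("wrist").astype(float))
    W=P[0];W["position"]=np.mean([p["position"] for p in P],0);return np.mean(I,0).astype(np.uint8),W,np.mean(T,0)
E
python3 - <<'E'
from h import *
im,W,T=grab();print(T.round(1),W["position"].round(1),W["orientation"],manip.get_obs()["tcp_rot"])
g=cv2.cvtColor(im,cv2.COLOR_RGB2GRAY)
print(g[255:280,318])
for d in(-3,0,3):
    c=np.array([[T[0]+20.5*np.cos(a),T[1]+d+20.5*np.sin(a),T[2]+26.3] for a in np.linspace(0,6.28,90)])
    q=np.array([proj(W,p) for p in c]);print(d,q.min(0),q.max(0))
print(blobs(im,32,W,(240,110,420,190),130,255,3,20))
cv2.imwrite("pics/w6.png",im[:,:,::-1])
E
```

```text
[425.6 157.  204.5] [426.6 224.2 366.9] [ 2.88943460e+00 -1.51814892e-03  1.55244649e-03] [-3.14120788e+00  1.27070695e-04  1.57024141e+00]
[133 136 138 137 138 139 140 140 139 138 137 141 173 201 215 228 229 229
 227 212 181 170 170 171 173]
-3 [265.72605437 272.02014949] [363.27875424 361.00660205]
0 [265.47558955 265.01003701] [363.51979491 354.89590787]
3 [265.22258586 257.92643382] [363.76327456 348.72543385]
[(array([462.8, 188.4]), array([119.5,   7.5]), 0.1, array([462.8, 184.6]), 119.5, (292, 181, 128, 9)), (array([405.8, 192.3]), array([6.6, 7.2]), 44.7, array([405.8, 192.1]), 7.9, (291, 177, 9, 9)), (array([426.1, 216.6]), array([15.6, 16.1]), 0.1, array([426.3, 216.6]), 16.8, (308, 145, 18, 19)), (array([403. , 237.7]), array([7.3, 6.9]), 0.1, array([402.9, 237.9]), 7.7, (287, 126, 9, 9)), (array([503.8, 220.8]), array([32.1, 46.8]), 4.2, array([511.4, 221.1]), 49.3, (384, 122, 36, 53)), (array([435.9, 219.7]), array([163.5,  70.2]), 0.1, array([435.8, 219.7]), 177.8, (240, 110, 180, 80))]
```

Call:
{"name": "carry_out", "arguments": {"rows": [{"hand": -1, "x": 30.2, "y": -0.5, "z": 0, "rx": 0, "ry": 0, "rz": 0}, {"hand": -1, "x": 30.2, "y": 0, "z": 0, "rx": 0, "ry": 0, "rz": 0}, {"hand": -1, "x": 0, "y": 0, "z": 40, "rx": 0, "ry": 0, "rz": 0}, {"hand": -1, "x": 0, "y": 0, "z": 40, "rx": 0, "ry": 0, "rz": 0}, {"hand": -1, "x": 0, "y": 0, "z": 35, "rx": 0, "ry": 0, "rz": 0}]}}

```text
time_s: 14.5
position: [424.5, 218.4, 87.8]
tcp_rot: [3.141, -0.0, 1.572]
force: [0.9, -0.1, 0.6]
finger_gap: 0.459
grip_force: 20.0
```

Call:
{"name": "carry_out", "arguments": {"rows": [{"hand": -1, "x": 0, "y": 0, "z": 0, "rx": 0, "ry": 0, "rz": 0}, {"hand": -1, "x": 0, "y": 0, "z": 15, "rx": 0, "ry": 0, "rz": 0}, {"hand": -1, "x": 0, "y": 0, "z": 10, "rx": 0, "ry": 0, "rz": 0}, {"hand": -1, "x": 0, "y": 0, "z": 0, "rx": 0, "ry": 0, "rz": 0}, {"hand": -1, "x": 0, "y": 0, "z": 0, "rx": 0, "ry": 0, "rz": 0}]}}

```text
time_s: 14.92
position: [425.0, 218.1, 65.8]
tcp_rot: [3.141, -0.0, 1.571]
force: [0.1, -0.1, -0.7]
finger_gap: 0.457
grip_force: 20.0
```

Call:
{"name": "carry_out", "arguments": {"rows": [{"hand": -1, "x": 0, "y": 0, "z": 10, "rx": 0, "ry": 0, "rz": 0}, {"hand": -1, "x": 0, "y": 0, "z": 5, "rx": 0, "ry": 0, "rz": 0}, {"hand": -1, "x": 0, "y": 0, "z": 5, "rx": 0, "ry": 0, "rz": 0}, {"hand": -1, "x": 0, "y": 0, "z": 0, "rx": 0, "ry": 0, "rz": 0}, {"hand": -1, "x": 0, "y": 0, "z": 0, "rx": 0, "ry": 0, "rz": 0}]}}

```text
time_s: 15.33
position: [424.5, 218.1, 44.6]
tcp_rot: [-3.141, 0.0, 1.572]
force: [0.4, 0.5, -0.8]
finger_gap: 0.457
grip_force: 20.0
```

Call:
{"name": "carry_out", "arguments": {"rows": [{"hand": -1, "x": -0.5, "y": 0, "z": 0, "rx": 0, "ry": 0, "rz": 0}, {"hand": 0.3, "x": 0, "y": 0, "z": 0, "rx": 0, "ry": 0, "rz": 0}, {"hand": 0.3, "x": 0, "y": 0, "z": 0, "rx": 0, "ry": 0, "rz": 0}, {"hand": 0.3, "x": 0, "y": 0, "z": 0, "rx": 0, "ry": 0, "rz": 0}, {"hand": 0.3, "x": 0, "y": 0, "z": 0, "rx": 0, "ry": 0, "rz": 0}]}}

```text
time_s: 15.75
position: [424.6, 217.7, 44.7]
tcp_rot: [3.141, -0.0, 1.572]
force: [1.2, 0.7, 0.7]
finger_gap: 0.647
grip_force: 0.0
```

Call:
{"name": "carry_out", "arguments": {"rows": [{"hand": 0.3, "x": 0, "y": 0, "z": -20, "rx": 0, "ry": 0, "rz": 0}, {"hand": 0.3, "x": 0, "y": 0, "z": -35, "rx": 0, "ry": 0, "rz": 0}, {"hand": 0.3, "x": 0, "y": 0, "z": -35, "rx": 0, "ry": 0, "rz": 0}, {"hand": 1, "x": 0, "y": 0, "z": -35, "rx": 0, "ry": 0, "rz": 0}, {"hand": 1, "x": 0, "y": 0, "z": -35, "rx": 0, "ry": 0, "rz": 0}]}}

```text
time_s: 16.17
position: [424.3, 217.6, 206.3]
tcp_rot: [3.141, -0.0, 1.572]
force: [1.1, -0.5, -0.7]
finger_gap: 0.758
grip_force: 0.0
```

Call:
{"name": "carry_out", "arguments": {"rows": [{"hand": 1, "x": -30, "y": 20, "z": 0, "rx": 0, "ry": 0, "rz": 0}, {"hand": 1, "x": -30, "y": 20, "z": 0, "rx": 0, "ry": 0, "rz": 0}, {"hand": 1, "x": 0, "y": 0, "z": 0, "rx": 0, "ry": 0, "rz": 0}, {"hand": 1, "x": 0, "y": 0, "z": 0, "rx": 0, "ry": 0, "rz": 0}]}}

```text
time_s: 16.5
position: [465.1, 156.6, 204.4]
tcp_rot: [-3.141, 0.0, 1.568]
force: [-0.0, 0.6, -0.4]
finger_gap: 1.002
grip_force: 0.0
```

```bash
python3 - <<'E'
from h import *
im=get_image("wrist");s=get_image("scene")
cv2.imwrite("pics/w7.png",np.vstack([cv2.resize(im[80:230,220:420],(560,420)),cv2.resize(s[325:385,215:315],(300,180),interpolation=2)] if 0 else [cv2.resize(im[100:200,240:400],(480,300)),cv2.resize(s[320:390,210:322],(480,300))])[:,:,::-1])
E
```

```text
(no output)
```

View pics/w7.png

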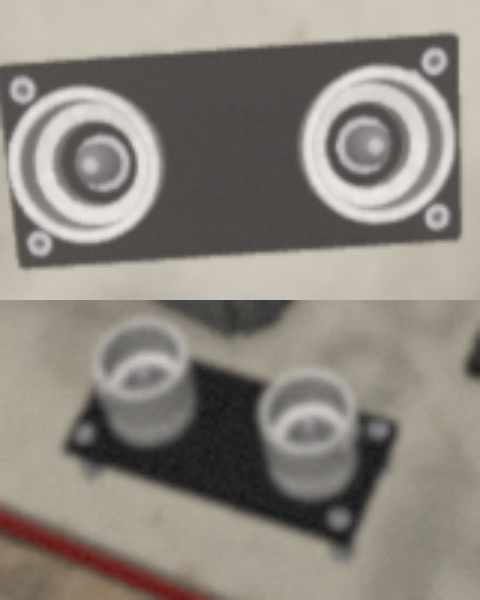

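Both collars are seated, with the posts centred in the bores and the shoulders visible inside. Next is the bearing: go round the hose, turn and tilt there.

Call:
{"name": "carry_out", "arguments": {"rows": [{"hand": 1, "x": -39, "y": 8, "z": 0, "rx": 0, "ry": 0, "rz": 0}, {"hand": 1, "x": -39, "y": 8, "z": 0, "rx": 0, "ry": 0, "rz": 0}, {"hand": 1, "x": -39, "y": 8, "z": 0, "rx": 0, "ry": 0, "rz": 0}, {"hand": 1, "x": -39, "y": 8, "z": 0, "rx": 0, "ry": 0, "rz": 0}, {"hand": 1, "x": -39, "y": 8, "z": 0, "rx": 0, "ry": 0, "rz": 0}]}}

```text
time_s: 17.02
position: [504.5, -37.5, 204.6]
tcp_rot: [3.141, -0.0, 1.574]
force: [1.4, 0.1, 0.7]
finger_gap: 1.003
grip_force: 0.0
```

Call:
{"name": "carry_out", "arguments": {"rows": [{"hand": 1, "x": -39, "y": 8, "z": 0, "rx": 0, "ry": 0, "rz": 0}, {"hand": 1, "x": -39, "y": 8, "z": 0, "rx": 0, "ry": 0, "rz": 0}, {"hand": 1, "x": -39, "y": 8, "z": 0, "rx": 0, "ry": 0, "rz": 0}, {"hand": 1, "x": -39, "y": 8, "z": 0, "rx": 0, "ry": 0, "rz": 0}, {"hand": 1, "x": -39, "y": 8, "z": 0, "rx": 0, "ry": 0, "rz": 0}]}}

```text
time_s: 17.43
position: [545.3, -232.6, 204.5]
tcp_rot: [-3.142, -0.001, 1.573]
force: [0.4, -0.0, 0.2]
finger_gap: 1.001
grip_force: 0.0
```

Call:
{"name": "carry_out", "arguments": {"rows": [{"hand": 0.2, "x": -39, "y": 8, "z": 0, "rx": 0, "ry": 0, "rz": 0}, {"hand": 0.2, "x": -39, "y": 8, "z": 0, "rx": 0, "ry": 0, "rz": 0}, {"hand": 0.2, "x": 0, "y": 0, "z": 0, "rx": 0, "ry": 0, "rz": 7}, {"hand": 0.2, "x": 0, "y": 0, "z": 0, "rx": 0, "ry": 0, "rz": 7}, {"hand": 0.2, "x": 0, "y": 0, "z": 0, "rx": 0, "ry": 0, "rz": 7}]}}

```text
time_s: 17.85
position: [561.4, -309.6, 203.4]
tcp_rot: [-3.14, -0.001, 1.199]
force: [0.0, -0.5, 0.8]
finger_gap: 0.658
grip_force: 0.0
```

Call:
{"name": "carry_out", "arguments": {"rows": [{"hand": 0.2, "x": 0, "y": 0, "z": 0, "rx": 0, "ry": 0, "rz": 7}, {"hand": 0.2, "x": 0, "y": 0, "z": 0, "rx": 0, "ry": 6.25, "rz": 0}, {"hand": 0.2, "x": 0, "y": 0, "z": 0, "rx": 0, "ry": 6.25, "rz": 0}, {"hand": 0.2, "x": 0, "y": 0, "z": 0, "rx": 0, "ry": 6.25, "rz": 0}, {"hand": 0.2, "x": 0, "y": 0, "z": 0, "rx": 0, "ry": 6.25, "rz": 0}]}}

```text
time_s: 18.27
position: [562.0, -308.5, 206.0]
tcp_rot: [3.139, -0.441, 1.086]
force: [-0.2, 0.2, -0.2]
finger_gap: 0.597
grip_force: 0.0
```

Call:
{"name": "carry_out", "arguments": {"rows": [{"hand": 0.2, "x": 0, "y": 0, "z": 0, "rx": 0, "ry": 0, "rz": 0}, {"hand": 0.2, "x": 0, "y": 0, "z": 0, "rx": 0, "ry": 0, "rz": 0}, {"hand": 0.2, "x": 0, "y": 0, "z": 0, "rx": 0, "ry": 0, "rz": 0}]}}

```text
time_s: 18.52
position: [561.4, -309.2, 204.7]
tcp_rot: [-3.141, -0.434, 1.084]
force: [0.7, 0.5, -0.1]
finger_gap: 0.6
grip_force: 0.0
```

```bash
cat > b.py <<'E'
from h import *
im,W,T=grab(5);o=manip.get_obs();Rt=R.from_euler("xyz",o["tcp_rot"])
print("T",T.round(1),o["tcp_rot"].round(3),o["qpos"].round(2),"toolx",Rt.as_matrix()[:,0].round(3))
q=proj(W,[654.6,-290,9]);print("pred px",q)
u,v=q.astype(int);r=40
print(blobs(im,9,W,(max(u-r,0),max(v-r,0),u+r,v+r),185,255,9,60))
cv2.imwrite("pics/b1.png",im[:,:,::-1])
E
python3 b.py
```

```text
T [ 561.7 -308.9  205.3] [ 3.14  -0.435  1.086] [-0.78  0.25  1.14  0.43  1.86 -0.19] toolx [0.423 0.802 0.422]
pred px [385.3394495  238.80321888]
[(array([ 632.3, -252.5]), array([28.7, 10.8]), 61.3, array([ 629.3, -250.8]), 29.0, (345, 205, 11, 27)), (array([ 706.3, -270.2]), array([ 6.8, 14.3]), 62.1, array([ 706.6, -269.9]), 15.4, (411, 198, 14, 7)), (array([ 661.1, -290.4]), array([85.7, 70.7]), 59.0, array([ 663.8, -290.4]), 96.9, (357, 198, 68, 80))]
```

```bash
python3 -c "
import cv2
a=cv2.imread('pics/b1.png');cv2.imwrite('pics/b1c.png',cv2.resize(a[140:300,300:500],None,fx=4,fy=3.75,interpolation=2)[:600])"
```

```text
(no output)
```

View pics/b1c.png

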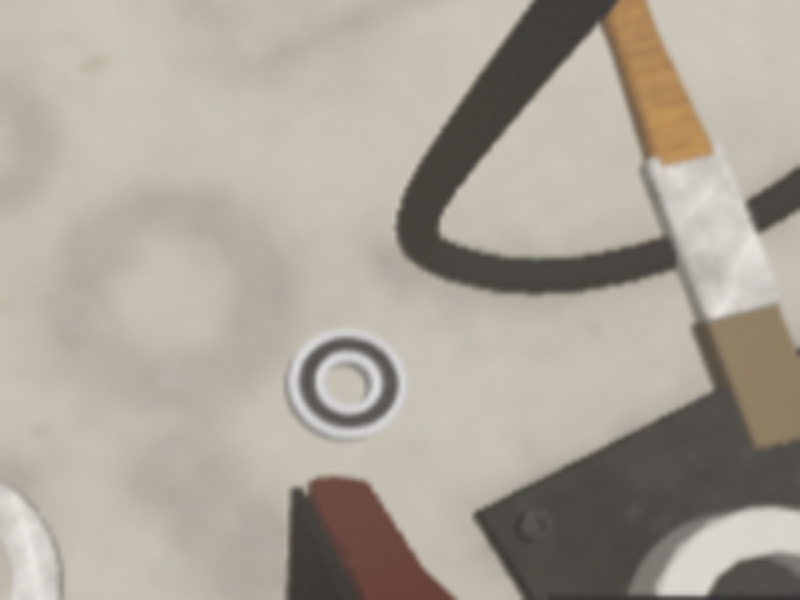

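```bash
python3 - <<'E'
from h import *
W=get_calibration("wrist");o=manip.get_obs();Rt=R.from_euler("xyz",o["tcp_rot"]);T=np.array([561.6,-308.9,205.2])
B=plane(W,386.75,242.1,9);print("B",B,"hose",plane(W,405,202.7,0),plane(W,405,202.7,20),"plate corner",plane(W,419,277,5))
# image right/tool check: TCP seen offset; target TCP: B centre + 3mm along horizontal toolx
h=Rt.as_matrix()[:,0].copy();h[2]=0;h/=np.linalg.norm(h)
for n,t in(("above",np.array([B[0],B[1],80])),("grasp",np.array([B[0],B[1],6])+3*h)):
    print(n,t.round(1),"tool shift",Rt.inv().apply(t-T).round(1))
print("tool of world x,y,z",Rt.as_matrix().round(3))
E
```

```text
B [ 654.70201743 -293.87432491    9.        ] hose [ 697.13071733 -264.24704256    0.        ] [ 689.89393397 -266.9419634    20.        ] plate corner [ 667.22917972 -341.97600443    5.        ]
above [ 654.7 -293.9   80. ] tool shift [ -1.3  75.2 137.5]
grasp [ 656.1 -291.2    6. ] tool shift [-29.8  75.1 205.9]
tool of world x,y,z [[ 0.423  0.884  0.198]
 [ 0.802 -0.467  0.372]
 [ 0.422  0.001 -0.907]]
```

The crop shows the bearing at (386.8,242.1) and the hose's low bend at (405,203), about 50 mm clear at bench level. Approach tilted.

Call:
{"name": "carry_out", "arguments": {"rows": [{"hand": 0.2, "x": 0.4, "y": 18.8, "z": 34.7, "rx": 0, "ry": 0, "rz": 0}, {"hand": 0.2, "x": 0.4, "y": 18.8, "z": 34.7, "rx": 0, "ry": 0, "rz": 0}, {"hand": 0.2, "x": 0.4, "y": 18.8, "z": 34.7, "rx": 0, "ry": 0, "rz": 0}, {"hand": 0.2, "x": 0.2, "y": 18.7, "z": 34.7, "rx": 0, "ry": 0, "rz": 0}, {"hand": 0.2, "x": 0, "y": 0, "z": 0, "rx": 0, "ry": 0, "rz": 0}]}}

```text
time_s: 19.18
position: [655.6, -288.0, 69.3]
tcp_rot: [-3.128, -0.438, 1.081]
force: [-0.2, 0.1, -1.5]
finger_gap: 0.598
grip_force: 0.0
```

Call:
{"name": "carry_out", "arguments": {"rows": [{"hand": 0.2, "x": -12.7, "y": 0, "z": 27.2, "rx": 0, "ry": 0, "rz": 0}, {"hand": 0.2, "x": -10.5, "y": 0, "z": 22.7, "rx": 0, "ry": 0, "rz": 0}, {"hand": 0.2, "x": -4, "y": 0, "z": 9, "rx": 0, "ry": 0, "rz": 0}, {"hand": 0.2, "x": 0, "y": 0, "z": 0, "rx": 0, "ry": 0, "rz": 0}, {"hand": 0.2, "x": 0, "y": 0, "z": 0, "rx": 0, "ry": 0, "rz": 0}]}}

```text
time_s: 19.6
position: [655.6, -292.3, 15.7]
tcp_rot: [3.141, -0.436, 1.083]
force: [-0.6, -0.3, 0.2]
finger_gap: 0.599
grip_force: 0.0
```

```bash
python3 - <<'E'
from h import *
T=[];
im,W,T=grab(5);o=manip.get_obs();print(T.round(1),o["tcp_rot"],o["force"],proj(W,[654.7,-293,9]),proj(W,[654.7,-290,9]))
g=cv2.cvtColor(im,cv2.COLOR_RGB2GRAY)[170:330,220:420]
c=cv2.HoughCircles(cv2.resize(g,None,fx=2,fy=2),cv2.HOUGH_GRADIENT,1.5,40,param1=120,param2=40,minRadius=40,maxRadius=110)
if c is not None:
    for x,y,r in c[0][:4]:print(x/2+220,y/2+170,r/2,plane(W,x/2+220,y/2+170,9).round(1))
cv2.imwrite("pics/b2.png",im[:,:,::-1])
E
```

```text
[ 656.2 -292.9   17.1] [ 3.13780707 -0.43578917  1.08434725] [ 1.46274947 -0.74937001 -0.36848101] [313.63445788 291.1783267 ] [310.9081391  285.96199832]
312.625 291.875 26.075 [ 654.1 -293.1    9. ]
377.875 186.125 29.675 [ 711.7 -259.5    9. ]
```

Call:
{"name": "carry_out", "arguments": {"rows": [{"hand": 0.2, "x": -2.5, "y": -1.5, "z": 7, "rx": 0, "ry": 0, "rz": 0}, {"hand": 0.2, "x": -1, "y": 0, "z": 3, "rx": 0, "ry": 0, "rz": 0}, {"hand": 0.2, "x": 0, "y": 0, "z": 0, "rx": 0, "ry": 0, "rz": 0}, {"hand": 0.2, "x": 0, "y": 0, "z": 0, "rx": 0, "ry": 0, "rz": 0}]}}

```text
time_s: 20.18
position: [654.8, -290.9, 4.5]
tcp_rot: [3.141, -0.436, 1.083]
force: [-0.7, -1.7, 3.0]
finger_gap: 0.601
grip_force: 1.7
```

Call:
{"name": "carry_out", "arguments": {"force": 15, "rows": [{"hand": -1, "x": 0, "y": 0, "z": 0, "rx": 0, "ry": 0, "rz": 0}, {"hand": -1, "x": 0, "y": 0, "z": 0, "rx": 0, "ry": 0, "rz": 0}, {"hand": -1, "x": 0, "y": 0, "z": 0, "rx": 0, "ry": 0, "rz": 0}, {"hand": -1, "x": 0, "y": 0, "z": 0, "rx": 0, "ry": 0, "rz": 0}, {"hand": -1, "x": 0, "y": 0, "z": 0, "rx": 0, "ry": 0, "rz": 0}]}}

```text
time_s: 20.6
position: [654.9, -290.6, 4.4]
tcp_rot: [3.141, -0.437, 1.083]
force: [-0.5, -0.0, 4.0]
finger_gap: 0.344
grip_force: 16.8
```

Call:
{"name": "carry_out", "arguments": {"rows": [{"hand": -1, "x": 1.7, "y": 0, "z": -3.6, "rx": 0, "ry": 0, "rz": 0}, {"hand": -1, "x": -13.5, "y": -28.3, "z": -6.3, "rx": 0, "ry": 0, "rz": 0}, {"hand": -1, "x": -13.5, "y": -28.3, "z": -6.3, "rx": 0, "ry": 0, "rz": 0}, {"hand": -1, "x": -13.5, "y": -28.3, "z": -6.3, "rx": 0, "ry": 0, "rz": 0}, {"hand": -1, "x": 30.1, "y": -17.5, "z": 14, "rx": 0, "ry": 0, "rz": 0}]}}

```text
time_s: 21.02
position: [553.9, -258.2, 6.2]
tcp_rot: [-3.139, -0.432, 1.074]
force: [1.1, 0.6, 0.1]
finger_gap: 0.344
grip_force: 15.0
```

Call:
{"name": "carry_out", "arguments": {"rows": [{"hand": -1, "x": 30.1, "y": -17.5, "z": 14, "rx": 0, "ry": 0, "rz": 0}, {"hand": -1, "x": 0, "y": 0, "z": 0, "rx": 0, "ry": 0, "rz": 0}, {"hand": -1, "x": 0, "y": 0, "z": 0, "rx": 0, "ry": 0, "rz": 0}]}}

```text
time_s: 21.27
position: [558.1, -213.5, 7.2]
tcp_rot: [-3.14, -0.436, 1.084]
force: [0.7, -0.2, 0.1]
finger_gap: 0.347
grip_force: 15.0
```

Still held. Set it down, release, rise, and straighten the tool.

Call:
{"name": "carry_out", "arguments": {"rows": [{"hand": -1, "x": -1.3, "y": 0, "z": 2.7, "rx": 0, "ry": 0, "rz": 0}, {"hand": -1, "x": 0, "y": 0, "z": 0, "rx": 0, "ry": 0, "rz": 0}, {"hand": 0.2, "x": 0, "y": 0, "z": 0, "rx": 0, "ry": 0, "rz": 0}, {"hand": 0.2, "x": 0, "y": 0, "z": 0, "rx": 0, "ry": 0, "rz": 0}, {"hand": 0.2, "x": 0, "y": 0, "z": 0, "rx": 0, "ry": 0, "rz": 0}]}}

```text
time_s: 21.68
position: [559.0, -216.1, 4.9]
tcp_rot: [-3.141, -0.436, 1.082]
force: [-0.6, -0.2, 0.3]
finger_gap: 0.534
grip_force: 0.1
```

Call:
{"name": "carry_out", "arguments": {"rows": [{"hand": 0.2, "x": 8.4, "y": 0, "z": -18.1, "rx": 0, "ry": 0, "rz": 0}, {"hand": 0.2, "x": 16.9, "y": 0, "z": -36.3, "rx": 0, "ry": 0, "rz": 0}, {"hand": 0.2, "x": 16.9, "y": 0, "z": -36.3, "rx": 0, "ry": 0, "rz": 0}, {"hand": 0.2, "x": 0, "y": 0, "z": 0, "rx": 0, "ry": -6.25, "rz": 0}, {"hand": 0.2, "x": 0, "y": 0, "z": 0, "rx": 0, "ry": -6.25, "rz": 0}]}}

```text
time_s: 22.1
position: [559.7, -218.7, 109.0]
tcp_rot: [3.135, -0.213, 1.08]
force: [1.6, 0.7, 0.0]
finger_gap: 0.601
grip_force: 0.0
```

Call:
{"name": "carry_out", "arguments": {"rows": [{"hand": 0.2, "x": 0, "y": 0, "z": 0, "rx": 0, "ry": -6.25, "rz": 0}, {"hand": 0.2, "x": 0, "y": 0, "z": 0, "rx": 0, "ry": -6.25, "rz": 0}, {"hand": 0.2, "x": 0, "y": 0, "z": 0, "rx": 0, "ry": 0, "rz": -7}, {"hand": 0.2, "x": 0, "y": 0, "z": 0, "rx": 0, "ry": 0, "rz": -7}, {"hand": 0.2, "x": 0, "y": 0, "z": 0, "rx": 0, "ry": 0, "rz": -7}]}}

```text
time_s: 22.52
position: [559.3, -214.8, 105.1]
tcp_rot: [-3.142, 0.0, 1.457]
force: [-0.1, -0.7, -0.1]
finger_gap: 0.6
grip_force: 0.0
```

Call:
{"name": "carry_out", "arguments": {"rows": [{"hand": 0.2, "x": 0, "y": 0, "z": 0, "rx": 0, "ry": 0, "rz": -7}, {"hand": 0.2, "x": -30, "y": 0, "z": 0, "rx": 0, "ry": 0, "rz": 0}, {"hand": 0.2, "x": 0, "y": 0, "z": 0, "rx": 0, "ry": 0, "rz": 0}, {"hand": 0.2, "x": 0, "y": 0, "z": 0, "rx": 0, "ry": 0, "rz": 0}]}}

```text
time_s: 22.85
position: [558.7, -246.4, 104.8]
tcp_rot: [-3.141, -0.0, 1.569]
force: [-0.1, -0.1, 0.3]
finger_gap: 0.6
grip_force: 0.0
```

```bash
cat >> h.py <<'E'
def circ(im,W,P,z,D,r=60,n=3):
    "Hough circles near the projection of P, of diameter about D mm on plane z"
    q=proj(W,[P[0],P[1],z]);rp=np.linalg.norm(proj(W,[P[0]+D/2,P[1],z])-q)
    u0,v0=max(int(q[0]-r-rp),0),max(int(q[1]-r-rp),0)
    g=cv2.cvtColor(im,cv2.COLOR_RGB2GRAY)[v0:int(q[1]+r+rp),u0:int(q[0]+r+rp)]
    c=cv2.HoughCircles(cv2.resize(g,None,fx=2,fy=2,interpolation=2),cv2.HOUGH_GRADIENT,1.5,10,param1=100,param2=30,minRadius=int(1.6*rp),maxRadius=int(2.4*rp))
    print("pred",q.round(),"rpx",rp.round(1))
    return [] if c is None else [((x/2+u0).round(1),(y/2+v0).round(1),round(rr/2,1),plane(W,x/2+u0,y/2+v0,z).round(1)) for x,y,rr in c[0][:n]]
E
python3 - <<'E'
from h import *
im,W,T=grab(5);o=manip.get_obs();print(T.round(1),o["tcp_rot"])
cv2.imwrite("pics/b3.png",im[:,:,::-1])
for l in circ(im,W,(557,-216),9,32):print(l)
print("nest");
for l in circ(im,W,(398,-233),30,43):print(l)
print("ring")
for l in circ(im,W,(533,-291),14,65):print(l)
E
```

```text
[ 558.8 -245.5  104.9] [-3.14156470e+00 -2.50169721e-04  1.57185730e+00]
pred [314. 199.] rpx 21.9
(np.float32(316.9), np.float32(202.9), np.float32(18.2), array([ 559.3, -218.9,    9. ]))
(np.float32(322.1), np.float32(202.9), np.float32(23.4), array([ 563.1, -218.9,    9. ]))
nest
pred [ 82. 228.] rpx 31.4
ring
pred [283. 297.] rpx 42.2
(np.float32(222.4), np.float32(299.4), np.float32(45.0), array([ 486.3, -293. ,   14. ]))
(np.float32(224.6), np.float32(303.9), np.float32(47.6), array([ 487.8, -296.7,   14. ]))
(np.float32(224.6), np.float32(294.9), np.float32(40.6), array([ 488.3, -289.2,   14. ]))
```

Call:
{"name": "carry_out", "arguments": {"rows": [{"hand": 0.2, "x": 26.5, "y": 0, "z": 0, "rx": 0, "ry": 0, "rz": 0}, {"hand": 0.2, "x": 0, "y": 0, "z": 40, "rx": 0, "ry": 0, "rz": 0}, {"hand": 0.2, "x": 0, "y": 0, "z": 35, "rx": 0, "ry": 0, "rz": 0}, {"hand": 0.2, "x": 0, "y": 0, "z": 18, "rx": 0, "ry": 0, "rz": 0}, {"hand": 0.2, "x": 0, "y": 0, "z": 8, "rx": 0, "ry": 0, "rz": 0}]}}

```text
time_s: 23.52
position: [556.6, -217.1, 0.2]
tcp_rot: [-3.136, -0.003, 1.572]
force: [-16.4, 7.1, 41.0]
finger_gap: 0.603
grip_force: 22.0
```

Call:
{"name": "carry_out", "arguments": {"rows": [{"hand": 0.2, "x": 0, "y": 0, "z": 0, "rx": 0, "ry": 0, "rz": 0}, {"hand": 0.2, "x": 0, "y": 0, "z": 0, "rx": 0, "ry": 0, "rz": 0}]}}

```text
time_s: 23.68
position: [559.3, -218.7, 4.9]
tcp_rot: [3.141, 0.0, 1.572]
force: [-0.1, 0.3, 0.6]
finger_gap: 0.599
grip_force: 0.0
```

Call:
{"name": "carry_out", "arguments": {"force": 15, "rows": [{"hand": -1, "x": 0, "y": 0, "z": 0, "rx": 0, "ry": 0, "rz": 0}, {"hand": -1, "x": 0, "y": 0, "z": 0, "rx": 0, "ry": 0, "rz": 0}, {"hand": -1, "x": 0, "y": 0, "z": 0, "rx": 0, "ry": 0, "rz": 0}, {"hand": -1, "x": 0, "y": 0, "z": 0, "rx": 0, "ry": 0, "rz": 0}, {"hand": -1, "x": 0, "y": 0, "z": 0, "rx": 0, "ry": 0, "rz": 0}]}}

```text
time_s: 24.1
position: [559.4, -219.1, 5.0]
tcp_rot: [3.14, 0.001, 1.571]
force: [0.5, -0.4, 2.7]
finger_gap: 0.35
grip_force: 15.0
```

Call:
{"name": "carry_out", "arguments": {"rows": [{"hand": -1, "x": 0, "y": 0, "z": 0, "rx": 0, "ry": 0, "rz": 0}, {"hand": -1, "x": 0, "y": 0, "z": -25, "rx": 0, "ry": 0, "rz": 0}, {"hand": -1, "x": 0, "y": 0, "z": -40, "rx": 0, "ry": 0, "rz": 0}, {"hand": -1, "x": 0, "y": 0, "z": -40, "rx": 0, "ry": 0, "rz": 0}, {"hand": -1, "x": 0, "y": 0, "z": -20, "rx": 0, "ry": 0, "rz": 0}]}}

```text
time_s: 24.52
position: [560.1, -219.4, 134.5]
tcp_rot: [3.136, 0.002, 1.572]
force: [0.7, 0.5, 0.6]
finger_gap: 0.348
grip_force: 15.0
```

Call:
{"name": "carry_out", "arguments": {"rows": [{"hand": -1, "x": -9, "y": -32, "z": -8, "rx": 0, "ry": 0, "rz": 0}, {"hand": -1, "x": -9, "y": -32, "z": -8, "rx": 0, "ry": 0, "rz": 0}, {"hand": -1, "x": -9, "y": -32, "z": -8, "rx": 0, "ry": 0, "rz": 0}, {"hand": -1, "x": -9, "y": -32, "z": -8, "rx": 0, "ry": 0, "rz": 0}, {"hand": -1, "x": -9, "y": -32, "z": -8, "rx": 0, "ry": 0, "rz": 0}]}}

```text
time_s: 24.93
position: [397.4, -264.0, 169.1]
tcp_rot: [-3.141, -0.0, 1.572]
force: [0.6, -0.5, -0.4]
finger_gap: 0.348
grip_force: 15.0
```

Call:
{"name": "carry_out", "arguments": {"rows": [{"hand": -1, "x": 0, "y": 0, "z": 0, "rx": 0, "ry": 0, "rz": 0}, {"hand": -1, "x": 0, "y": 0, "z": 0, "rx": 0, "ry": 0, "rz": 0}, {"hand": -1, "x": 0, "y": 0, "z": 0, "rx": 0, "ry": 0, "rz": 0}]}}

```text
time_s: 25.18
position: [399.1, -264.0, 169.0]
tcp_rot: [3.141, -0.0, 1.571]
force: [0.1, -0.9, -0.8]
finger_gap: 0.345
grip_force: 15.0
```

```bash
python3 - <<'E'
from h import *
im,W,T=grab(6);o=manip.get_obs();print(T.round(1),o["tcp_rot"],W["position"].round(1),o["finger_gap"])
cv2.imwrite("pics/n1.png",im[:,:,::-1])
q=proj(W,[398,-233,30]).astype(int);print(q)
for b in blobs(im,30,W,(q[0]-75,q[1]-75,q[0]+75,min(q[1]+75,328)),0,80,15,800):print(b)
for z,D in((30,46),(30,41),(24,41)):
  for l in circ(im,W,(398,-233),z,D,25):print(z,l)
print("bearing held");
for l in circ(im,W,(T[0]+1,T[1]),T[2]+4,32,12):print(l)
E
```

```text
[ 399.4 -263.6  168.5] [-3.14064780e+00 -8.47939164e-04  1.57266148e+00] [ 400.3 -196.6  331.1] 0.34341873584462534
[314 190]
(array([ 397.3, -233.9]), array([68.2, 68.1]), 4.8, array([ 397.3, -234.1]), 94.7, (270, 147, 86, 87))
pred [314. 190.] rpx 27.2
pred [314. 190.] rpx 24.2
pred [314. 189.] rpx 23.8
bearing held
pred [317. 290.] rpx 33.4
(np.float32(317.1), np.float32(288.6), np.float32(31.2), array([ 400.3, -262.8,  172.5]))
(np.float32(317.1), np.float32(294.6), np.float32(30.5), array([ 400.3, -265.9,  172.5]))
(np.float32(319.4), np.float32(284.1), np.float32(29.6), array([ 401.4, -260.5,  172.5]))
```

Call:
{"name": "carry_out", "arguments": {"rows": [{"hand": -1, "x": 29.3, "y": -3, "z": 0, "rx": 0, "ry": 0, "rz": 0}, {"hand": -1, "x": 0, "y": 0, "z": 35, "rx": 0, "ry": 0, "rz": 0}, {"hand": -1, "x": 0, "y": 0, "z": 35, "rx": 0, "ry": 0, "rz": 0}, {"hand": -1, "x": 0, "y": 0, "z": 30, "rx": 0, "ry": 0, "rz": 0}, {"hand": -1, "x": 0, "y": 0, "z": 15, "rx": 0, "ry": 0, "rz": 0}]}}

```text
time_s: 25.9
position: [394.4, -233.1, 49.5]
tcp_rot: [-3.137, -0.003, 1.573]
force: [0.7, -1.3, -0.4]
finger_gap: 0.344
grip_force: 15.0
```

Call:
{"name": "carry_out", "arguments": {"rows": [{"hand": -1, "x": 0, "y": 0, "z": 7, "rx": 0, "ry": 0, "rz": 0}, {"hand": -1, "x": 0, "y": 0, "z": 5, "rx": 0, "ry": 0, "rz": 0}, {"hand": -1, "x": 0, "y": 0, "z": 4, "rx": 0, "ry": 0, "rz": 0}, {"hand": -1, "x": 0, "y": 0, "z": 0, "rx": 0, "ry": 0, "rz": 0}, {"hand": -1, "x": 0, "y": 0, "z": 0, "rx": 0, "ry": 0, "rz": 0}]}}

```text
time_s: 26.32
position: [396.5, -235.1, 39.3]
tcp_rot: [3.14, 0.001, 1.572]
force: [0.0, -0.3, 0.9]
finger_gap: 0.348
grip_force: 15.0
```

Call:
{"name": "carry_out", "arguments": {"rows": [{"hand": -1, "x": 0, "y": 0, "z": 3, "rx": 0, "ry": 0, "rz": 0}, {"hand": -1, "x": 0, "y": 0, "z": 0, "rx": 0, "ry": 0, "rz": 0}, {"hand": -1, "x": 0, "y": 0, "z": 0, "rx": 0, "ry": 0, "rz": 0}]}}

```text
time_s: 26.57
position: [396.1, -234.8, 35.5]
tcp_rot: [3.141, 0.0, 1.572]
force: [-0.1, 0.7, 0.3]
finger_gap: 0.343
grip_force: 15.0
```

Call:
{"name": "carry_out", "arguments": {"rows": [{"hand": -1, "x": 0.5, "y": 0, "z": 2, "rx": 0, "ry": 0, "rz": 0}, {"hand": -1, "x": 0, "y": 0, "z": 1.5, "rx": 0, "ry": 0, "rz": 0}, {"hand": -1, "x": 0, "y": 0, "z": 0, "rx": 0, "ry": 0, "rz": 0}, {"hand": -1, "x": 0, "y": 0, "z": 0, "rx": 0, "ry": 0, "rz": 0}]}}

```text
time_s: 26.9
position: [395.8, -234.2, 31.5]
tcp_rot: [-3.141, -0.0, 1.572]
force: [0.1, 0.2, -0.7]
finger_gap: 0.343
grip_force: 15.0
```

Call:
{"name": "carry_out", "arguments": {"rows": [{"hand": 0.1, "x": 0, "y": 0, "z": 0, "rx": 0, "ry": 0, "rz": 0}, {"hand": 0.1, "x": 0, "y": 0, "z": 0, "rx": 0, "ry": 0, "rz": 0}, {"hand": 0.1, "x": 0, "y": 0, "z": 0, "rx": 0, "ry": 0, "rz": 0}, {"hand": 0.1, "x": 0, "y": 0, "z": 0, "rx": 0, "ry": 0, "rz": 0}, {"hand": 0.1, "x": 0, "y": 0, "z": 0, "rx": 0, "ry": 0, "rz": 0}]}}

```text
time_s: 27.32
position: [395.9, -234.2, 31.7]
tcp_rot: [3.141, 0.0, 1.572]
force: [0.3, 1.1, 0.0]
finger_gap: 0.552
grip_force: 0.0
```

Call:
{"name": "carry_out", "arguments": {"rows": [{"hand": 0.1, "x": 0, "y": 0, "z": -20, "rx": 0, "ry": 0, "rz": 0}, {"hand": 0.1, "x": 0, "y": 0, "z": -40, "rx": 0, "ry": 0, "rz": 0}, {"hand": 1, "x": 0, "y": 0, "z": -40, "rx": 0, "ry": 0, "rz": 0}, {"hand": 1, "x": 0, "y": 0, "z": -40, "rx": 0, "ry": 0, "rz": 0}, {"hand": 1, "x": -30, "y": 0, "z": 0, "rx": 0, "ry": 0, "rz": 0}]}}

```text
time_s: 27.73
position: [399.0, -263.5, 181.9]
tcp_rot: [3.129, 0.007, 1.575]
force: [0.7, -0.5, 1.0]
finger_gap: 0.74
grip_force: 0.0
```

Call:
{"name": "carry_out", "arguments": {"rows": [{"hand": 1, "x": 0, "y": 0, "z": 0, "rx": 0, "ry": 0, "rz": 0}, {"hand": 1, "x": 0, "y": 0, "z": 0, "rx": 0, "ry": 0, "rz": 0}, {"hand": 1, "x": 0, "y": 0, "z": 0, "rx": 0, "ry": 0, "rz": 0}]}}

```text
time_s: 27.98
position: [395.6, -263.8, 170.9]
tcp_rot: [-3.141, -0.001, 1.571]
force: [-0.2, -0.7, 0.2]
finger_gap: 0.966
grip_force: 0.0
```

```bash
python3 - <<'E'
from h import *
im,W,T=grab(5);o=manip.get_obs();print(T.round(1),o["tcp_rot"],W["position"].round(1))
cv2.imwrite("pics/n2.png",im[:,:,::-1])
q=proj(W,[397.3,-234,33]).astype(int);print(q)
for b in blobs(im,33,W,(q[0]-33,q[1]-33,q[0]+33,q[1]+33),130,255,9,30):print(b)
for l in circ(im,W,(397.3,-234),33,32,15):print(l)
print("ring");print(proj(W,[533,-291,14]))
for l in circ(im,W,(533,-291),14,65,20):print(l)
E
```

```text
[ 395.7 -263.5  170.8] [-3.14089613e+00 -7.37551148e-04  1.57224575e+00] [ 396.7 -196.5  333.4]
[318 191]
(array([ 397. , -233.9]), array([30.5, 31.2]), 0.0, array([ 397. , -233.7]), 32.0, (300, 173, 37, 38))
pred [318. 192.] rpx 18.9
(np.float32(318.1), np.float32(191.9), np.float32(15.6), array([ 397.1, -234. ,   33. ]))
ring
[463.13166384 250.32466235]
pred [463. 250.] rpx 34.7
(np.float32(413.6), np.float32(250.1), np.float32(32.4), array([ 486.6, -290.8,   14. ]))
(np.float32(413.6), np.float32(255.4), np.float32(37.5), array([ 487., -296.,   14.]))
```

Bearing is centred in the pocket (measured (397,-234), ⌀32). The ring gauge got nudged to about (487,-293) during the drag, so I re-measure it from above.

Call:
{"name": "carry_out", "arguments": {"rows": [{"hand": 1, "x": 0, "y": 30, "z": 0, "rx": 0, "ry": 0, "rz": 6}, {"hand": 1, "x": 0, "y": 31, "z": 0, "rx": 0, "ry": 0, "rz": 6}, {"hand": 1, "x": 0, "y": 31, "z": 0, "rx": 0, "ry": 0, "rz": 6}, {"hand": 1, "x": 0, "y": 0, "z": 0, "rx": 0, "ry": 0, "rz": 5}, {"hand": 1, "x": 0, "y": 0, "z": 0, "rx": 0, "ry": 0, "rz": 0}]}}

```text
time_s: 28.65
position: [487.8, -273.2, 169.7]
tcp_rot: [-3.138, -0.001, 1.169]
force: [0.6, 0.8, -0.2]
finger_gap: 1.0
grip_force: 0.0
```

Call:
{"name": "carry_out", "arguments": {"rows": [{"hand": 1, "x": 0, "y": 0, "z": 0, "rx": 0, "ry": 0, "rz": 0}, {"hand": 1, "x": 0, "y": 0, "z": 0, "rx": 0, "ry": 0, "rz": 0}]}}

```text
time_s: 28.82
position: [486.6, -273.6, 171.9]
tcp_rot: [3.141, 0.0, 1.173]
force: [0.3, -0.1, -0.8]
finger_gap: 1.002
grip_force: 0.0
```

```bash
cat > r.py <<'E'
from h import *
im,W,T=grab(6);o=manip.get_obs();Rt=R.from_euler("xyz",o["tcp_rot"]);print(T.round(1),o["tcp_rot"],W["position"].round(1))
cv2.imwrite("pics/r1.png",im[:,:,::-1])
print("TCP apparent col",proj(W,T))
for z,D in((14,65),(14,39)):
  for l in circ(im,W,(487,-293),z,D,25):print(D,l,"shift",Rt.inv().apply(np.r_[l[3][:2],T[2]]-T).round(1))
E
python3 r.py
```

```text
[ 486.6 -273.8  172.2] [3.14063941e+00 1.58072572e-04 1.17032815e+00] [ 513.7 -211.8  334.7]
TCP apparent col [315.24720149 288.14975587]
pred [325. 240.] rpx 35.0
65 (np.float32(322.9), np.float32(237.1), np.float32(34.0), array([ 486.6, -289.9,   14. ])) shift [-14.9   6.3   0. ]
65 (np.float32(322.1), np.float32(243.1), np.float32(37.1), array([ 483.8, -295. ,   14. ])) shift [-20.6   5.7   0. ]
65 (np.float32(323.6), np.float32(231.1), np.float32(28.4), array([ 489.5, -284.9,   14. ])) shift [-9.1  7.   0. ]
pred [325. 240.] rpx 20.9
39 (np.float32(323.4), np.float32(239.4), np.float32(20.4), array([ 486.2, -292.1,   14. ])) shift [-17.    6.7   0. ]
39 (np.float32(329.4), np.float32(229.6), np.float32(24.5), array([ 495. , -285.6,   14. ])) shift [-7.6 12.3  0. ]
39 (np.float32(321.1), np.float32(233.4), np.float32(22.9), array([ 486.5, -285.9,   14. ])) shift [-11.2   4.6   0. ]
```

Call:
{"name": "carry_out", "arguments": {"rows": [{"hand": 1, "x": -16.5, "y": 5.5, "z": 20, "rx": 0, "ry": 0, "rz": 0}, {"hand": 1, "x": 0, "y": 0, "z": 40, "rx": 0, "ry": 0, "rz": 0}, {"hand": 1, "x": 0, "y": 0, "z": 40, "rx": 0, "ry": 0, "rz": 0}, {"hand": 1, "x": 0, "y": 0, "z": 30, "rx": 0, "ry": 0, "rz": 0}, {"hand": 1, "x": 0, "y": 0, "z": 15, "rx": 0, "ry": 0, "rz": 0}]}}

```text
time_s: 29.53
position: [483.3, -289.8, 21.5]
tcp_rot: [-3.135, -0.001, 1.17]
force: [-0.6, 0.1, -0.9]
finger_gap: 0.999
grip_force: 0.0
```

Call:
{"name": "carry_out", "arguments": {"rows": [{"hand": 1, "x": 0, "y": 0, "z": 8, "rx": 0, "ry": 0, "rz": 0}, {"hand": 1, "x": 0, "y": 0, "z": 5, "rx": 0, "ry": 0, "rz": 0}, {"hand": 1, "x": 0, "y": 0, "z": 0, "rx": 0, "ry": 0, "rz": 0}, {"hand": 1, "x": 0, "y": 0, "z": 3, "rx": 0, "ry": 0, "rz": 0}, {"hand": 1, "x": 0, "y": 0, "z": 0, "rx": 0, "ry": 0, "rz": 0}]}}

```text
time_s: 29.95
position: [486.5, -291.7, 12.1]
tcp_rot: [3.139, 0.001, 1.17]
force: [0.1, -0.1, -0.6]
finger_gap: 1.0
grip_force: 0.0
```

Call:
{"name": "carry_out", "arguments": {"rows": [{"hand": 1, "x": 0, "y": 0, "z": 3, "rx": 0, "ry": 0, "rz": 0}, {"hand": 1, "x": 0, "y": 0, "z": 3, "rx": 0, "ry": 0, "rz": 0}, {"hand": 1, "x": 0, "y": 0, "z": 0, "rx": 0, "ry": 0, "rz": 0}, {"hand": 1, "x": 0, "y": 0, "z": 0, "rx": 0, "ry": 0, "rz": 0}]}}

```text
time_s: 30.28
position: [485.7, -291.1, 4.6]
tcp_rot: [-3.141, -0.0, 1.17]
force: [-0.6, 0.5, 0.4]
finger_gap: 1.0
grip_force: 0.0
```

Call:
{"name": "carry_out", "arguments": {"force": 30, "rows": [{"hand": -1, "x": 0, "y": 0, "z": 0, "rx": 0, "ry": 0, "rz": 0}, {"hand": -1, "x": 0, "y": 0, "z": 0, "rx": 0, "ry": 0, "rz": 0}, {"hand": -1, "x": 0, "y": 0, "z": 0, "rx": 0, "ry": 0, "rz": 0}, {"hand": -1, "x": 0, "y": 0, "z": 0, "rx": 0, "ry": 0, "rz": 0}, {"hand": -1, "x": 0, "y": 0, "z": 0, "rx": 0, "ry": 0, "rz": 0}]}}

```text
time_s: 30.7
position: [485.6, -291.2, 4.7]
tcp_rot: [-3.141, 0.0, 1.17]
force: [-0.8, 0.7, 0.4]
finger_gap: 0.709
grip_force: 30.0
```

Call:
{"name": "carry_out", "arguments": {"rows": [{"hand": -1, "x": 0, "y": 0, "z": -20, "rx": 0, "ry": 0, "rz": 0}, {"hand": -1, "x": 0, "y": 0, "z": -40, "rx": 0, "ry": 0, "rz": 0}, {"hand": -1, "x": 0, "y": 0, "z": -40, "rx": 0, "ry": 0, "rz": 0}, {"hand": -1, "x": 0, "y": 0, "z": -40, "rx": 0, "ry": 0, "rz": 0}, {"hand": -1, "x": 0, "y": 0, "z": -40, "rx": 0, "ry": 0, "rz": 0}]}}

```text
time_s: 31.12
position: [485.2, -290.8, 185.8]
tcp_rot: [-3.141, -0.0, 1.17]
force: [1.1, -0.7, -2.3]
finger_gap: 0.71
grip_force: 30.0
```

Call:
{"name": "carry_out", "arguments": {"rows": [{"hand": -1, "x": 0, "y": 0, "z": -40, "rx": 0, "ry": 0, "rz": 0}, {"hand": -1, "x": 0, "y": 0, "z": 0, "rx": 0, "ry": 0, "rz": 7.1}, {"hand": -1, "x": 0, "y": 0, "z": 0, "rx": 0, "ry": 0, "rz": 7.1}, {"hand": -1, "x": 0, "y": 0, "z": 0, "rx": 0, "ry": 0, "rz": 7.1}, {"hand": -1, "x": 0, "y": 0, "z": 0, "rx": 0, "ry": 0, "rz": 7.1}]}}

```text
time_s: 31.53
position: [485.7, -291.1, 224.3]
tcp_rot: [-3.141, 0.0, 0.668]
force: [1.0, -0.4, -1.3]
finger_gap: 0.711
grip_force: 29.9
```

Call:
{"name": "carry_out", "arguments": {"rows": [{"hand": -1, "x": 0, "y": 0, "z": 0, "rx": 0, "ry": 0, "rz": 7.1}, {"hand": -1, "x": 0, "y": 0, "z": 0, "rx": 0, "ry": 0, "rz": 7.1}, {"hand": -1, "x": 0, "y": 0, "z": 0, "rx": 0, "ry": 0, "rz": 7.1}, {"hand": -1, "x": 0, "y": 0, "z": 0, "rx": 0, "ry": 0, "rz": 7.1}, {"hand": -1, "x": 0, "y": 0, "z": 0, "rx": 0, "ry": 0, "rz": 0}]}}

```text
time_s: 31.95
position: [485.5, -291.1, 223.9]
tcp_rot: [-3.141, 0.001, 0.174]
force: [0.4, 0.5, -1.4]
finger_gap: 0.713
grip_force: 30.0
```

Call:
{"name": "carry_out", "arguments": {"rows": [{"hand": -1, "x": 2.7, "y": 30.5, "z": 0, "rx": 0, "ry": 0, "rz": 0}, {"hand": -1, "x": 2.7, "y": 30.5, "z": 0, "rx": 0, "ry": 0, "rz": 0}, {"hand": -1, "x": 2.7, "y": 30.5, "z": 0, "rx": 0, "ry": 0, "rz": 0}, {"hand": -1, "x": 0, "y": 0, "z": 0, "rx": 0, "ry": 0, "rz": 0}, {"hand": -1, "x": 0, "y": 0, "z": 0, "rx": 0, "ry": 0, "rz": 0}]}}

```text
time_s: 32.37
position: [509.6, -380.8, 222.4]
tcp_rot: [-3.139, 0.002, 0.18]
force: [-1.0, 0.3, -2.3]
finger_gap: 0.71
grip_force: 30.0
```

```bash
cat > s.py <<'E'
from h import *
im,W,T=grab(6);o=manip.get_obs();Rt=R.from_euler("xyz",o["tcp_rot"]);print(T.round(1),o["tcp_rot"],W["position"].round(1),o["finger_gap"])
cv2.imwrite("pics/s1.png",im[:,:,::-1])
f=lambda p:Rt.inv().apply(np.r_[p[:2],T[2]]-T).round(1)
q=proj(W,[557,-378,30]).astype(int);print(q)
for b in blobs(im,30,W,(q[0]-70,q[1]-70,q[0]+70,q[1]+70),0,75,17,800):print("plate",b,f(b[0]))
for z,D in((49,17),(40,28)):
  for b in blobs(im,z,W,(q[0]-35,q[1]-35,q[0]+35,q[1]+35),130,255,5,60):print("spig",z,b,f(b[0]))
print("held ring z top=T+9.5")
for D in(65,39):
  for l in circ(im,W,T,T[2]+9.5,D,15,4):print(D,l,f(l[3]))
out=np.vstack([cv2.resize(im[60:240,200:440],(600,300)),cv2.resize(im[220:340,200:440],(600,300))])
cv2.imwrite("pics/s1c.png",out[:,:,::-1])
E
python3 s.py
```

```text
[ 509.9 -379.5  224.2] [ 3.14074701e+00 -8.16188706e-04  1.80518994e-01] [ 577.4 -367.9  386.7] 0.7135210758566854
[324 168]
plate (array([ 557.8, -383. ]), array([77.2, 77.4]), 6.1, array([ 557.8, -383. ]), 107.3, (289, 125, 84, 85)) [46.5 12.1  0. ]
spig 49 (array([ 558.6, -382.8]), array([24.8, 25.3]), 10.3, array([ 558.3, -382.3]), 26.3, (317, 155, 28, 28)) [47.3 12.   0. ]
spig 40 (array([ 558.1, -383.2]), array([25.5, 25.9]), 10.3, array([ 557.8, -382.7]), 27.0, (317, 155, 28, 28)) [46.8 12.3  0. ]
held ring z top=T+9.5
pred [317. 297.] rpx 68.1
65 (np.float32(317.4), np.float32(293.9), np.float32(68.5), array([ 511.7, -379.4,  233.7])) [1.8 0.3 0. ]
65 (np.float32(317.4), np.float32(302.9), np.float32(72.8), array([ 507.2, -380.2,  233.7])) [-2.8  0.3 -0. ]
65 (np.float32(318.1), np.float32(308.1), np.float32(77.8), array([ 504.7, -381.1,  233.7])) [-5.4  0.7 -0. ]
65 (np.float32(312.9), np.float32(290.1), np.float32(62.7), array([ 513.2, -377. ,  233.7])) [ 3.7 -1.8  0. ]
pred [317. 297.] rpx 40.1
39 (np.float32(317.6), np.float32(293.4), np.float32(42.4), array([ 512. , -379.5,  233.7])) [2.1 0.4 0. ]
39 (np.float32(322.9), np.float32(297.1), np.float32(36.8), array([ 510.5, -382.2,  233.7])) [0.1 2.8 0. ]
39 (np.float32(311.6), np.float32(295.6), np.float32(36.7), array([ 510.3, -377. ,  233.7])) [ 0.9 -2.3 -0. ]
39 (np.float32(316.9), np.float32(298.6), np.float32(43.0), array([ 509.3, -379.6,  233.7])) [-0.6  0.  -0. ]
```

Call:
{"name": "carry_out", "arguments": {"rows": [{"hand": -1, "x": 22.4, "y": 5.8, "z": 0, "rx": 0, "ry": 0, "rz": 0}, {"hand": -1, "x": 22.4, "y": 5.8, "z": 0, "rx": 0, "ry": 0, "rz": 0}, {"hand": -1, "x": 0, "y": 0, "z": 40, "rx": 0, "ry": 0, "rz": 0}, {"hand": -1, "x": 0, "y": 0, "z": 40, "rx": 0, "ry": 0, "rz": 0}, {"hand": -1, "x": 0, "y": 0, "z": 40, "rx": 0, "ry": 0, "rz": 0}]}}

```text
time_s: 33.08
position: [557.1, -382.8, 104.7]
tcp_rot: [3.139, -0.002, 0.181]
force: [0.9, -0.5, -3.5]
finger_gap: 0.714
grip_force: 30.0
```

Call:
{"name": "carry_out", "arguments": {"rows": [{"hand": -1, "x": 0, "y": 0, "z": 25, "rx": 0, "ry": 0, "rz": 0}, {"hand": -1, "x": 0, "y": 0, "z": 10, "rx": 0, "ry": 0, "rz": 0}, {"hand": -1, "x": 0, "y": 0, "z": 0, "rx": 0, "ry": 0, "rz": 0}, {"hand": -1, "x": 0, "y": 0, "z": 0, "rx": 0, "ry": 0, "rz": 0}, {"hand": -1, "x": 0, "y": 0, "z": 0, "rx": 0, "ry": 0, "rz": 0}]}}

```text
time_s: 33.5
position: [557.4, -384.0, 73.4]
tcp_rot: [3.138, -0.004, 0.179]
force: [-0.3, -0.2, -1.1]
finger_gap: 0.713
grip_force: 30.0
```

```bash
python3 - <<'E'
from h import *
im,W,T=grab(6);o=manip.get_obs();print(T.round(1),o["tcp_rot"])
for D in(65,39):
  for l in circ(im,W,T,T[2]+9.5,D,15,3):print(D,l)
print(proj(W,[558.3,-382.6,49]))
cv2.imwrite("pics/s2.png",cv2.resize(im[220:345,200:440],(720,375))[:,:,::-1])
E
```

```text
[ 557.2 -384.    72.8] [ 3.14023249e+00 -1.25625902e-03  1.78774025e-01]
pred [316. 298.] rpx 68.2
65 (np.float32(317.1), np.float32(304.6), np.float32(74.4), array([ 554.1, -385.1,   82.3]))
65 (np.float32(317.9), np.float32(297.9), np.float32(69.4), array([ 557.5, -384.8,   82.3]))
65 (np.float32(323.9), np.float32(292.6), np.float32(61.1), array([ 560.6, -387.1,   82.3]))
pred [316. 298.] rpx 40.2
39 (np.float32(321.1), np.float32(295.9), np.float32(38.4), array([ 558.8, -386.2,   82.3]))
39 (np.float32(318.1), np.float32(283.9), np.float32(38.9), array([ 564.4, -383.7,   82.3]))
39 (np.float32(314.4), np.float32(295.9), np.float32(38.4), array([ 558.2, -383.1,   82.3]))
[313.82802755 271.33670864]
```

View pics/s2.png

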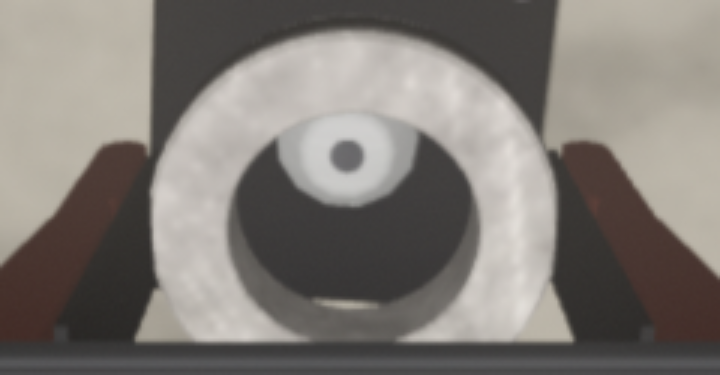

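Last picture: spigot tip at px (315.3,271.7), seen through the bore, and ring outer far edge at row 229, columns 250–386. I compute the offset from these.

```bash
python3 - <<'E'
from h import *
W=get_calibration("wrist");o=manip.get_obs();Rt=R.from_euler("xyz",o["tcp_rot"]);T=np.array([557.2,-384.,72.8])
f=lambda p:Rt.inv().apply(np.r_[p[:2],T[2]]-T).round(1)
print("spig",f(plane(W,315.3,271.7,49)))
a=np.linspace(0,6.28,120)
for d in(-2,0,2):
  for n,r,z in(("outer top",32.5,9.5),("bore top",19.5,9.5)):
    q=np.array([proj(W,T+Rt.apply([d+r*np.cos(t),r*np.sin(t),-z])) for t in a]);print(d,n,q.min(0).round(1),q.max(0).round(1))
E
```

```text
spig [ 1.  -1.1 -0. ]
-2 outer top [246.7 234.1] [387.9 364.6]
-2 bore top [274.9 262.4] [359.6 340.5]
0 outer top [246.4 229.7] [388.1 361. ]
0 bore top [274.8 258.1] [359.7 336.7]
2 outer top [246.2 225.2] [388.3 357.3]
2 bore top [274.7 253.8] [359.9 332.9]
```

Call:
{"name": "carry_out", "arguments": {"rows": [{"hand": -1, "x": 0.7, "y": -1.4, "z": 8, "rx": 0, "ry": 0, "rz": 0}, {"hand": -1, "x": 0, "y": 0, "z": 8, "rx": 0, "ry": 0, "rz": 0}, {"hand": -1, "x": 0, "y": 0, "z": 8, "rx": 0, "ry": 0, "rz": 0}, {"hand": -1, "x": 0, "y": 0, "z": 0, "rx": 0, "ry": 0, "rz": 0}, {"hand": -1, "x": 0, "y": 0, "z": 0, "rx": 0, "ry": 0, "rz": 0}]}}

```text
time_s: 34.22
position: [555.8, -381.1, 43.7]
tcp_rot: [-3.139, 0.002, 0.179]
force: [0.4, -0.2, -2.9]
finger_gap: 0.715
grip_force: 30.0
```

Call:
{"name": "carry_out", "arguments": {"rows": [{"hand": -1, "x": 0, "y": 0, "z": 5, "rx": 0, "ry": 0, "rz": 0}, {"hand": -1, "x": 0, "y": 0, "z": 4, "rx": 0, "ry": 0, "rz": 0}, {"hand": -1, "x": 0, "y": 0, "z": 3, "rx": 0, "ry": 0, "rz": 0}, {"hand": -1, "x": 0, "y": 0, "z": 0, "rx": 0, "ry": 0, "rz": 0}, {"hand": -1, "x": 0, "y": 0, "z": 0, "rx": 0, "ry": 0, "rz": 0}]}}

```text
time_s: 34.63
position: [556.7, -381.9, 34.6]
tcp_rot: [3.141, -0.001, 0.179]
force: [-2.3, 1.4, 3.5]
finger_gap: 0.718
grip_force: 30.0
```

Touched down at the expected height (34.6) with light contact. Release and rise.

Call:
{"name": "carry_out", "arguments": {"rows": [{"hand": 0.8, "x": 0, "y": 0, "z": 0, "rx": 0, "ry": 0, "rz": 0}, {"hand": 0.8, "x": 0, "y": 0, "z": 0, "rx": 0, "ry": 0, "rz": 0}, {"hand": 0.8, "x": 0, "y": 0, "z": 0, "rx": 0, "ry": 0, "rz": 0}, {"hand": 0.8, "x": 0, "y": 0, "z": 0, "rx": 0, "ry": 0, "rz": 0}, {"hand": 0.8, "x": 0, "y": 0, "z": 0, "rx": 0, "ry": 0, "rz": 0}]}}

```text
time_s: 35.05
position: [556.5, -381.7, 33.4]
tcp_rot: [-3.141, 0.0, 0.179]
force: [-0.2, -0.0, 0.1]
finger_gap: 0.9
grip_force: 0.0
```

Call:
{"name": "carry_out", "arguments": {"rows": [{"hand": 0.8, "x": 0, "y": 0, "z": -15, "rx": 0, "ry": 0, "rz": 0}, {"hand": 0.8, "x": 0, "y": 0, "z": -35, "rx": 0, "ry": 0, "rz": 0}, {"hand": 0.8, "x": 0, "y": 0, "z": -40, "rx": 0, "ry": 0, "rz": 0}, {"hand": 0.8, "x": 0, "y": 0, "z": -40, "rx": 0, "ry": 0, "rz": 0}, {"hand": 0.8, "x": 0, "y": 0, "z": -40, "rx": 0, "ry": 0, "rz": 0}]}}

```text
time_s: 35.47
position: [556.2, -381.5, 205.2]
tcp_rot: [-3.141, 0.0, 0.179]
force: [1.0, -0.6, -0.1]
finger_gap: 0.902
grip_force: 0.0
```

Call:
{"name": "carry_out", "arguments": {"rows": [{"hand": 0.8, "x": -20, "y": 0, "z": -20, "rx": 0, "ry": 0, "rz": 0}, {"hand": 0.8, "x": -20, "y": 0, "z": 0, "rx": 0, "ry": 0, "rz": 0}, {"hand": 0.8, "x": 0, "y": 0, "z": 0, "rx": 0, "ry": 0, "rz": 0}, {"hand": 0.8, "x": 0, "y": 0, "z": 0, "rx": 0, "ry": 0, "rz": 0}, {"hand": 0.8, "x": 0, "y": 0, "z": 0, "rx": 0, "ry": 0, "rz": 0}]}}

```text
time_s: 35.88
position: [517.3, -388.5, 222.5]
tcp_rot: [-3.14, 0.001, 0.179]
force: [-0.3, -0.4, -1.0]
finger_gap: 0.901
grip_force: 0.0
```

```bash
python3 - <<'E'
from h import *
im,W,T=grab(6);print(T.round(1))
for z,D in((44,65),(44,39)):
  for l in circ(im,W,(558,-383),z,D,10,2):print(D,l)
s=get_image("scene").astype(int);a=cv2.imread("pics/scene0.png")[:,:,::-1].astype(int)
d=np.abs(s-a).sum(2)
for n,(x0,y0,x1,y1) in dict(tin=(165,300,206,345),bottle=(352,225,372,264)).items():print(n,d[y0:y1,x0:x1].mean().round(1))
print("bearing/bottle wrist",proj(W,[397,-234,33]))
E
```

```text
[ 517.5 -388.4  222.2]
pred [319. 176.] rpx 35.5
65 (np.float32(319.1), np.float32(176.1), np.float32(34.4), array([ 558.1, -383.1,   44. ]))
65 (np.float32(325.9), np.float32(173.9), np.float32(41.2), array([ 561.3, -389. ,   44. ]))
pred [319. 176.] rpx 21.1
39 (np.float32(318.1), np.float32(176.1), np.float32(20.4), array([ 557.9, -382.1,   44. ]))
39 (np.float32(311.4), np.float32(170.1), np.float32(24.5), array([ 562.3, -374.9,   44. ]))
tin 6.5
bottle 7.4
bearing/bottle wrist [155.20184134 299.91152343]
```

```bash
python3 -c "
from rig import job
print(job.sign_off())"
```

```text
the job is handed in; nothing more can be done
None
```

I handed the job in at about 36 s: both collars are down over their posts, the bearing is in its pocket and the ring gauge is over the spigot. The tin and bottle have not moved. The fingertips briefly pressed the bench at 41 N while picking up the bearing, and I pushed the ring gauge about 46 mm along the bench before placing it.

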